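Return dried-out ink pads through the take-back bin's sprung flap

ROBOT

A 6-joint arm with a two-finger parallel gripper is mounted at the origin on the work surface. World frame = base frame: x ahead of the robot, y to its left, z up, the work surface at z = 0. Lengths are in m, angles in rad, forces in N, time in s.
With the tool pointing down it reaches from about 0.25 to 0.775 m from the base axis. Payload 4 kg.
Tool frame: the origin (TCP) lies at the very end of the fingers, on their centre line; the grasp point (between the pads) lies 19 mm behind it; y points along the fingers, x is the direction in which the jaws open and shut, and the axes are right-handed (so a half turn about y gives the same grasp; the last joint's range is limited). The gripper opens to 94 mm and grips with 3 to 60 N. Pads are 16 mm wide; open, the fingers measure 119 mm over their backs; the gripper's body (75 mm by 177 mm) begins 78 mm behind the grasp point.
Start: joints at [-1.299, 0.087, 1.371, -0, 1.684, -0.103], TCP at [0.201, -0.512, 0.174] pointing down, gripper open.
Joint ranges: [-3.1, 3.1], [-0.76, 2.03], [0.27, 2.55], [-1.08, 4.22], [0.17, 2.65], [-2.57, 2.57]. Speed limits (rad/s): [2.79, 2.79, 3.14, 3.14, 3.14, 3.14].

INTERFACE

Orientations are given as [roll, pitch, yaw] about the fixed x, y, z axes, in that order (R = Rz(yaw) Ry(pitch) Rx(roll)).
In Python, from bench import robot gives the robot as it stands.
- The arm moves only by the shell command python3 -m handwheel 'ROWS' [OPENING]. ROWS is JSON, a list of rows, each an object with "delta_pos": the shift along the tool's x, y, z in mm, a list of three; "yaw": the turn about the tool's y in rad. A call has 1 to 12 rows; each row is the pose to reach, as a shift and turn from the pose commanded when the call began, along the tool's axes at that moment; what a row does not reach only later rows make up. A row lasts 1/10 s, in which the tool goes at most 50 mm and 8.59 degrees, less where a joint would pass 70% of its speed; a pose out of reach is approached as far as the arm can. A call with a gripper value outside its range is refused whole. OPENING is the closure in counts, from 0 (fully open) to 255 (shut), set as the call begins (- or left out, the last holds). The fingers move at their own pace and stop on an object; the grip force is fixed at half the most. Time passes only in rows, so rows that repeat a pose let the fingers close. It gives the time, the measured TCP pose, the force and the opening at its end, in the units of the state.
- robot.get_obs(): the state, without advancing time (a new reading comes with each control period).
- robot.snapshot(name): name is "scene" or "top"; returns a dict with "image" (384x512x3 uint8, red, green, blue), "fx", "fy", "cx", "cy" (pixels), "rvec" (rotation vector, rad) and "tvec" (3), from world to camera coordinates, as OpenCV has them. Camera axes: x right, y down, z forward; pixel columns grow to the right and rows downward; lengths in m; the calibration is good to about 2 mm. A picture is of the moment at which its call begins. There is no depth.
- robot.close_job(): hands the job in, once; it reports no verdict.
The state is a dict: "time": time; "joint_positions": joint angles; "qvel": joint speeds; "joint_torque": joint torques, N m; "tool_pos": TCP position; "ee_rot": TCP orientation; "wrist_force": force on the tool from outside, world axes, zero at the start; "wrist_torque": the same for the moment, N m; "width": finger opening in m.
Only numpy, scipy, OpenCV 4.12 (cv2) and the standard library are available. Lean on these libraries where they do the work, as an engineer would, in place of code of your own. Each camera call takes 0.05 s, during which the arm holds its last target.

TASK

Log and clear the spent ink pads on this craft table: press the blue key, then the yellow key, fully down one at a time, then push every dried-out (brown, cracked) ink pad through the bin's sprung flap, holding the flap down while you let the pad drop, and once they are all inside and the flap is shut press the green key. At any point along the way set the fresh teal ink pad felt side up in the wooden tray, flat on its floor; never touch the red key down or press two keys together, and leave the bottles, daubers and stamp where they stand.

Things in the scene. Friction and masses are not known exactly. Their poses are not given: they have to be found in the camera images.
- bin: Take-back bin for spent pads, fixed: grey box 220 (its x) x 220 (its y) x 190 mm high, black top, orange patch on its front (-x) side; walls 5 mm; z up; origin on its underside below the middle of its mouth, 85 mm behind the front. The mouth, 120 (x) x 165 mm (y), is wholly covered by an orange flap; inside, a smooth 45 degree chute slopes from the front wall to the floor at the back.
- bin_mouth (a point): Centre of the bin's mouth, level with its top and the shut flap (190 mm above the table); axes as the bin's. A pad falls clear if let go with its centre 20 mm to the near (-x, away from the hinge) side of this point, its length along the bin's x and its underside 75 mm below the top, while fingers keep the flap down.
- flap (a joint): The bin's orange flap, 117 x 161 x 5 mm, hinged along the mouth's far edge (bin's +x, 60 mm from the mouth's centre); swings down into the bin when pushed from above. 0 = shut and level, 1.35 rad = nearly straight down. Its spring (0.25 N m shut, 0.35 N m at 1.1 rad) bears a pad laid on it without opening, and shuts it when let go.
- console: Key console, fixed: grey box 170 (x) x 150 (y) x 35 mm high with a small dark screen along its far side and four round coloured keys on top, whose places differ from start to start; origin at the centre of its underside, z up.
- tray_in (a point): Centre of the inner floor (5 mm above the table) of the display tray: a shallow open wooden tray, fixed, 130 (x) x 170 (y) x 16 mm high outside, walls 5 mm; z up.
- dry1_c (a point): A dried-out ink pad: dark grey block 64 (its x) x 40 (its y) x 22 mm high with a brown, pale-cracked felt on top, 56 to 98 g; this point is its centre, 11 mm up, z up. It lies loose on the table. Three or four such pads are present; absent ones read None from the start.
- dry2_c (a point): A dried-out ink pad: dark grey block 64 (its x) x 40 (its y) x 22 mm high with a brown, pale-cracked felt on top, 56 to 98 g; this point is its centre, 11 mm up, z up. It lies loose on the table. Three or four such pads are present; absent ones read None from the start.
- dry3_c (a point): A dried-out ink pad: dark grey block 64 (its x) x 40 (its y) x 22 mm high with a brown, pale-cracked felt on top, 56 to 98 g; this point is its centre, 11 mm up, z up. It lies loose on the table. Three or four such pads are present; absent ones read None from the start.
- dry4_c (a point): A dried-out ink pad: dark grey block 64 (its x) x 40 (its y) x 22 mm high with a brown, pale-cracked felt on top, 56 to 98 g; this point is its centre, 11 mm up, z up. It lies loose on the table. Three or four such pads are present; absent ones read None from the start.
- fresh_c (a point): The fresh ink pad: white block 64 (its x) x 40 (its y) x 22 mm high with a teal felt on top, about 70 g; this point is its centre, 11 mm up, z up (felt side).
- key_blue (a joint): The blue key of the console (opens a return batch). 0 = up, 0.006 m = fully down; a spring that takes about 4.5 N when fully down brings it back up. Counts as pressed beyond 0.0042 m for a tenth of a second.
- key_blue_top (a point): Centre of the top of the blue key, a round cap 34 mm across; pressed straight down; the nearest other key is 65 mm away.
- key_yellow (a joint): The yellow key of the console (chooses ink pads). 0 = up, 0.006 m = fully down; a spring that takes about 4.5 N when fully down brings it back up. Counts as pressed beyond 0.0042 m for a tenth of a second.
- key_yellow_top (a point): Centre of the top of the yellow key, a round cap 34 mm across; pressed straight down; the nearest other key is 65 mm away.
- key_green (a joint): The green key of the console (closes the batch). 0 = up, 0.006 m = fully down; a spring that takes about 4.5 N when fully down brings it back up. Counts as pressed beyond 0.0042 m for a tenth of a second.
- key_green_top (a point): Centre of the top of the green key, a round cap 34 mm across; pressed straight down; the nearest other key is 65 mm away.
- key_red (a joint): The red key of the console (cancels the batch: leave it alone). 0 = up, 0.006 m = fully down; a spring that takes about 4.5 N when fully down brings it back up. Counts as pressed beyond 0.0042 m for a tenth of a second.
- key_red_top (a point): Centre of the top of the red key, a round cap 34 mm across; pressed straight down; the nearest other key is 65 mm away.
- ink_purple_c (a point): Bystander: loose purple ink bottle, 32 mm across, 85 mm high; this point is its centre, half-way up.
- ink_teal_c (a point): Bystander: loose teal ink bottle, 32 mm across, 85 mm high; this point is its centre, half-way up.
- ink_pink_c (a point): Bystander: loose pink ink bottle, 36 mm across, 95 mm high; this point is its centre, half-way up.
- dauber_a_c (a point): Bystander: loose pink round dauber with a wooden top, 40 mm across, 34 mm high; this point is its centre, half-way up.
- dauber_b_c (a point): Bystander: loose purple round dauber with a wooden top, 40 mm across, 34 mm high; this point is its centre, half-way up.
- stamp_c (a point): Bystander: loose dark wooden hand stamp, 48 mm across, 80 mm high; this point is its centre, half-way up.

How it is judged:
By the outcome, as a careful person would: the job done as asked, in the order asked, and still so for the second after the job is handed in, with the robot touching nothing.
Of dry1, dry2, dry3, dry4 only 3 to 4 are there at a start; the rules pass over those that are not, and their reading is None.
At some moment in a run one of dry1, dry2, dry3, dry4 may be knocked a few centimetres aside while the robot is not near it.
It also fails if it takes over 200 s, if anything falls off the work surface, if the arm or the gripper's body presses on something with over 40 N, if the wrist force passes 120 N, or if a joint passes its speed limit or range.

## Working session

There is one attempt and no reset: what is moved stays moved. The work goes in short steps, Python scripts to look and compute and a shell command to move; the robot and the scene stay as the last step left them, time stands still between calls to the robot, and variables do not carry over. Pictures are saved under pics/ and viewed, and the job is handed in when it is done.

```bash
mkdir -p pics; ls
python3 - <<'E'
from bench import robot
import cv2,numpy as np
print(robot.get_obs())
for n in("scene","top"):
    s=robot.snapshot(n)
    cv2.imwrite(f"pics/{n}0.png",cv2.resize(s["image"][:,:,::-1],(800,600),interpolation=cv2.INTER_CUBIC))
    print({k:v for k,v in s.items() if k!="image"})
E
```

```text
pics
{'time': 0.0, 'joint_positions': array([-1.29908254e+00,  8.79344949e-02,  1.37224104e+00, -2.82810365e-05,
        1.68359802e+00, -1.03103850e-01]), 'qvel': array([-0.00036177,  0.0010873 ,  0.0009279 ,  0.00062926, -0.00098328,
        0.00050703]), 'joint_torque': array([-5.68669184e-04, -3.40188324e+01, -3.02425253e+01,  7.16540054e-02,
        3.29996087e-02, -1.77670195e-04]), 'tool_pos': array([ 0.20117345, -0.51122369,  0.17252217]), 'ee_rot': array([-1.57059982,  0.00217221, -1.19598163]), 'wrist_force': array([-0.33856278,  0.06054564, -0.37210515]), 'wrist_torque': array([ 0.00270949,  0.0475779 , -0.00023175]), 'width': 0.0942596861633066}
{'fx': 462.3031543086941, 'fy': 462.3031543086941, 'cx': 250.8649764228218, 'cy': 201.886586772564, 'rvec': array([ 2.03457638,  1.08988105, -0.52837103]), 'tvec': array([-0.31109614, -0.18529911,  1.62828965])}
{'fx': 420.1399728775601, 'fy': 420.1399728775601, 'cx': 262.34646324649407, 'cy': 189.83130626211755, 'rvec': array([ 2.18036688, -2.17136402,  0.08506377]), 'tvec': array([-0.01587879,  0.57605834,  1.36005547])}
```

View pics/scene0.png

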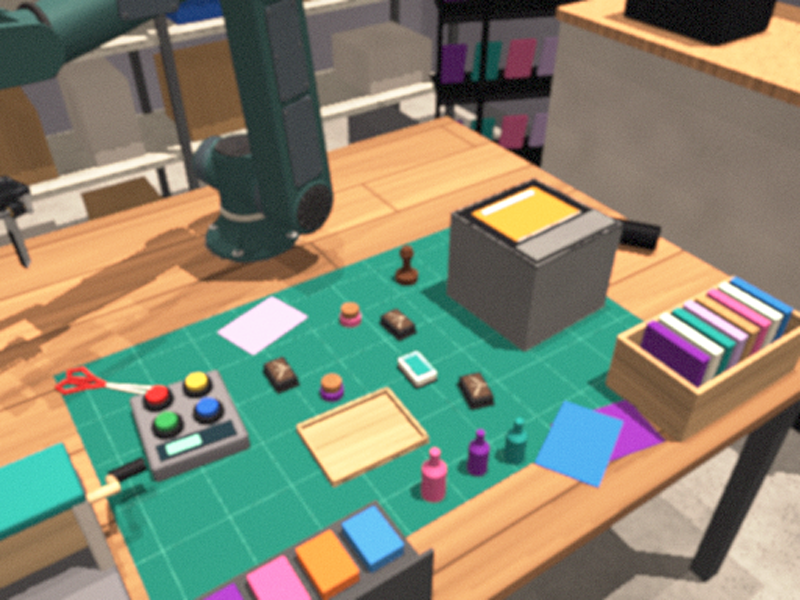

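View pics/top0.png

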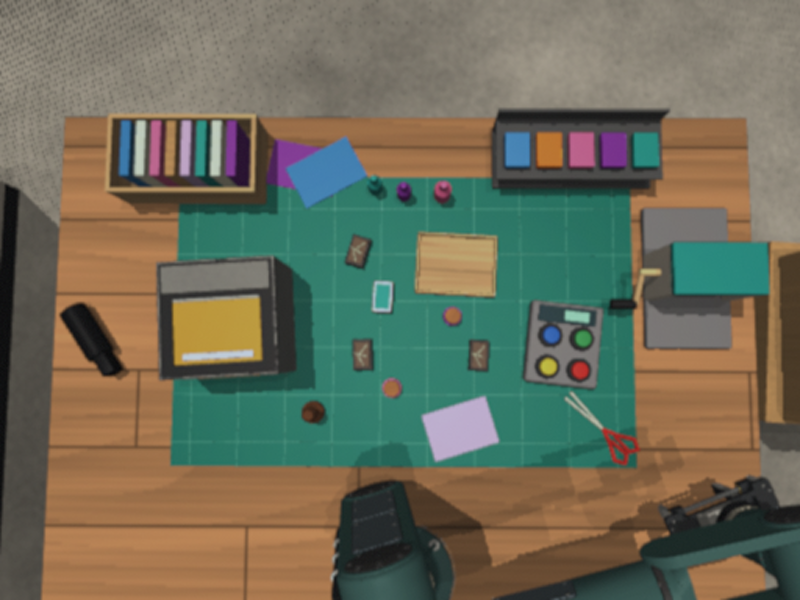

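The top view shows 3 dry pads at about (358,250), (362,355) and (479,355), and the fresh pad at (382,296). The console is at (563,345), the tray at (456,265) and the bin flap at (218,330). I'll measure these next.

```bash
cat > h.py <<'E'
import numpy as np,cv2
from bench import robot
def cam(s):
    R=cv2.Rodrigues(np.array(s["rvec"]))[0];t=np.array(s["tvec"]);K=np.array([[s["fx"],0,s["cx"]],[0,s["fy"],s["cy"]],[0,0,1]])
    return K,R,t
def ray(s,uv):
    K,R,t=cam(s);d=R.T@np.linalg.inv(K)@np.array([uv[0],uv[1],1.]);return -R.T@t,d
def onz(s,uv,z):
    c,d=ray(s,uv);return (c+d*(z-c[2])/d[2])
def tri(s1,u1,s2,u2):
    c1,d1=ray(s1,u1);c2,d2=ray(s2,u2)
    a=np.linalg.lstsq(np.stack([d1,-d2],1),c2-c1,rcond=None)[0]
    p,q=c1+a[0]*d1,c2+a[1]*d2
    return (p+q)/2,np.linalg.norm(p-q)
def proj(s,P):
    K,R,t=cam(s);p=K@(R@np.array(P)+t);return p[:2]/p[2]
def crop(s,x0,y0,x1,y1,k,name):
    cv2.imwrite(name,cv2.resize(s["image"][y0:y1,x0:x1,::-1],None,fx=k,fy=k,interpolation=cv2.INTER_CUBIC))
E
python3 - <<'E'
from h import *
T=robot.snapshot("top");S=robot.snapshot("scene")
np.savez("s0.npz",T=T["image"],S=S["image"])
hT,hS=[cv2.cvtColor(x["image"],cv2.COLOR_RGB2HSV) for x in(T,S)]
def blobs(h,lo,hi,roi):
    m=cv2.inRange(h,np.array(lo),np.array(hi));k=np.zeros_like(m);x0,y0,x1,y1=roi;k[y0:y1,x0:x1]=m[y0:y1,x0:x1]
    n,l,st,c=cv2.connectedComponentsWithStats(k)
    i=1+np.argmax(st[1:,4]);return c[i],st[i,4]
rT=(334,190,390,250);rS=(80,235,160,305)
for n,lo,hi in(("blue",(100,120,60),(125,255,255)),("yellow",(20,120,90),(33,255,255)),("green",(45,100,60),(70,255,255)),("red",(0,150,90),(8,255,255))):
    a,na=blobs(hT,lo,hi,rT);b,nb=blobs(hS,lo,hi,rS)
    print(n,a,na,b,nb,tri(T,a,S,b),onz(T,a,.045))
# pads
crop(T,190,140,320,260,6,"pics/padsT.png");crop(T,95,155,200,250,7,"pics/binT.png")
crop(S,160,180,330,270,4,"pics/padsS.png")
E
```

```text
blue [352.5 214. ] 104 [132.59589041 260.53424658] 146 (array([ 0.49687609, -0.30523355,  0.04676261]), np.float64(0.0018489371855995775)) [ 0.49727641 -0.30472982  0.045     ]
yellow [350.58490566 234.06603774] 106 [125.37681159 243.92753623] 138 (array([ 0.43248879, -0.29817615,  0.04808402]), np.float64(0.002312335680838679)) [ 0.43286762 -0.29771061  0.045     ]
green [372.76767677 216.15151515] 99 [106.23648649 269.58783784] 148 (array([ 0.49023092, -0.37023698,  0.04727895]), np.float64(0.0019480778748440634)) [ 0.49062615 -0.36988262  0.045     ]
red [370.8989899  236.66666667] 99 [100.15671642 252.61940299] 134 (array([ 0.42464568, -0.36304758,  0.04639779]), np.float64(0.0013746030309433376)) [ 0.42485506 -0.36273523  0.045     ]
```

View pics/padsT.png

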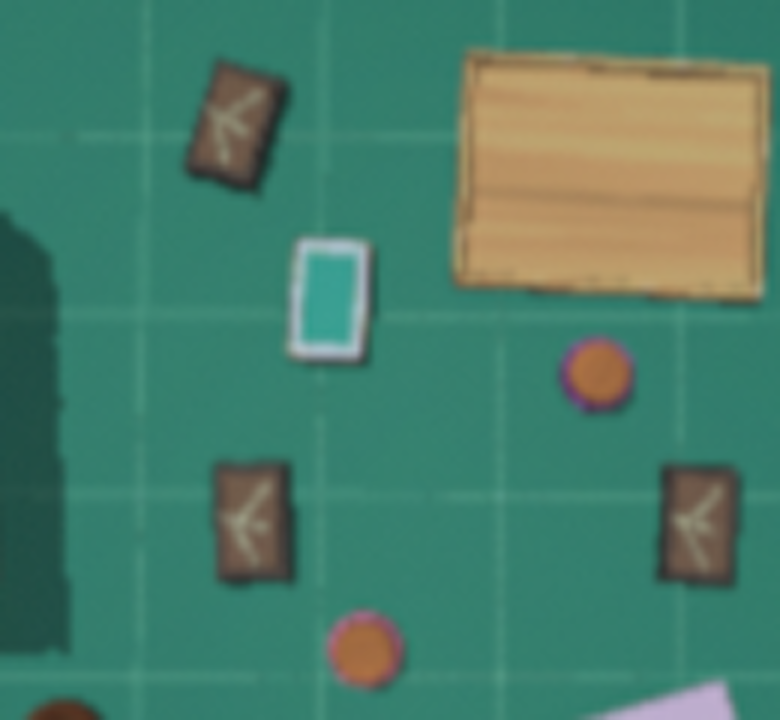

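View pics/binT.png

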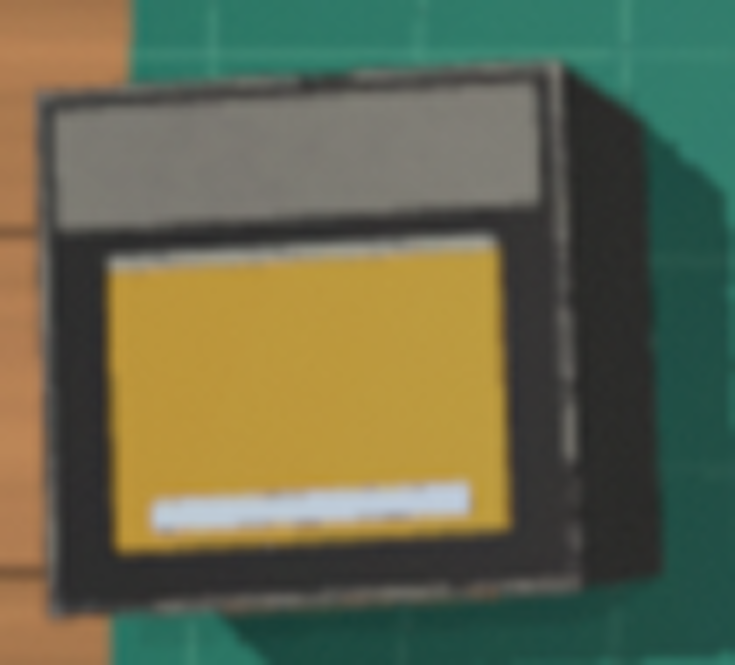

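The crops show pads A (237,125), B (254,522), C (700,525), the fresh pad (330,300) and the tray (612,175). In the bin crop the flap corners are near (107,258), (497,240), (512,530) and (117,552).

```bash
cat > pads.py <<'E'
from h import *
def measure(T,rois=None):
    img=T["image"];h=cv2.cvtColor(img,cv2.COLOR_RGB2HSV)
    gm=cv2.inRange(h,np.array((68,90,20)),np.array((90,255,255)))
    ng=255-gm
    dark=cv2.inRange(h[:,:,1],0,130)|cv2.inRange(h[:,:,0],0,30)
    big=cv2.resize(ng,None,fx=4,fy=4,interpolation=cv2.INTER_LINEAR)
    big=((big>127)*255).astype(np.uint8)
    out=[]
    for c in cv2.findContours(big,cv2.RETR_EXTERNAL,cv2.CHAIN_APPROX_NONE)[0]:
        r=cv2.minAreaRect(c);a=cv2.contourArea(c)/16
        if not 150<a<380: continue
        px=((r[0][0]+.5)/4-.5,(r[0][1]+.5)/4-.5)
        b=(cv2.boxPoints(r)+.5)/4-.5
        W=np.array([onz(T,p,.018) for p in b]);e=[W[1]-W[0],W[2]-W[1]]
        L=e[0] if np.linalg.norm(e[0])>np.linalg.norm(e[1]) else e[1]
        ang=np.arctan2(L[1],L[0]);ang=(ang+np.pi/2)%np.pi-np.pi/2
        m=np.zeros(big.shape,np.uint8);cv2.drawContours(m,[c],-1,255,-1);m=cv2.resize(m,(512,384))>127
        print("px",np.round(px,1),"xy",np.round(W.mean(0)[:2]*1000,1),"size",np.round([np.linalg.norm(v)*1000 for v in e]),"yaw",round(ang,3),"area",a,"rgb",img[m].mean(0).round())
if __name__=="__main__":
    T=robot.snapshot("top");print("cam",ray(T,(0,0))[0]);measure(T)
E
python3 pads.py
python3 - <<'E'
from h import *
T=robot.snapshot("top");S=robot.snapshot("scene")
k=7
c=[onz(T,(95+(u+.5)/k-.5,155+(v+.5)/k-.5),.19) for u,v in((107,258),(497,240),(512,530),(117,552))]
c=np.array(c);print(c.round(4));f=c.mean(0);print("flap",f)
d=(c[0]+c[1]-c[2]-c[3]);print("yaw",np.arctan2(d[1],d[0]),[np.linalg.norm(c[i]-c[(i+1)%4]) for i in range(4)])
o=[onz(T,(95+(u+.5)/k-.5,155+(v+.5)/k-.5),.19) for u,v in((38,92),(562,65),(582,590),(52,617))];o=np.array(o)
d=o[0]+o[1]-o[2]-o[3];print("box",o.mean(0),np.arctan2(d[1],d[0]),[np.linalg.norm(o[i]-o[(i+1)%4]) for i in range(4)])
k=6
t=np.array([onz(T,(190+(u+.5)/k-.5,140+(v+.5)/k-.5),.016) for u,v in((465,48),(770,64),(762,300),(455,284))])
d=t[0]+t[1]-t[2]-t[3];print("tray",t.mean(0),np.arctan2(d[1],d[0]),[np.linalg.norm(t[i]-t[(i+1)%4]) for i in range(4)])
E
```

```text
cam [ 0.46025496 -0.0215804   1.40340511]
[[0.5558 0.4282 0.19  ]
 [0.5639 0.2664 0.19  ]
 [0.4443 0.2574 0.19  ]
 [0.4345 0.4199 0.19  ]]
flap [0.499629   0.34299418 0.19      ]
yaw 0.07190913905247213 [np.float64(0.16198316714218902), np.float64(0.12000461521550894), np.float64(0.16273641918601556), np.float64(0.12155709362920578)]
box [0.5225098  0.34357658 0.19      ] 0.061404107893476154 [np.float64(0.21873440735232666), np.float64(0.21773038785602533), np.float64(0.21793810897582994), np.float64(0.21765511209931976)]
tray [ 0.64838109 -0.11091676  0.016     ] -0.03928730111811396 [np.float64(0.16990935572257335), np.float64(0.13188875606791253), np.float64(0.16967727141018668), np.float64(0.13210874817384644)]
```

```bash
python3 - <<'E'
from h import *
T=robot.snapshot("top");h=cv2.cvtColor(T["image"],cv2.COLOR_RGB2HSV)
for p in((226,180),(229,161),(232,227),(245,190),(264,200),(239,190),(270,225)): print(p,h[p[1],p[0]],T["image"][p[1],p[0]])
E
sed -i 's/RETR_EXTERNAL/RETR_LIST/' pads.py; python3 pads.py
```

```text
(226, 180) [ 83 153 127] [ 51 127 110]
(229, 161) [ 24  50 137] [137 132 110]
(232, 227) [ 21  53 135] [135 127 107]
(245, 190) [ 86 162 159] [ 58 159 146]
(264, 200) [ 83 148 129] [ 54 129 112]
(239, 190) [ 97  41 187] [157 180 187]
(270, 225) [ 83 150 129] [ 53 129 111]
cam [ 0.46025496 -0.0215804   1.40340511]
px [200. 263.] xy [336.2 189. ] size [48. 48.] yaw -1.566 area 169.84375 rgb [68. 51. 37.]
px [250.5 247.5] xy [387.2  24.5] size [45. 45.] yaw -1.566 area 150.25 rgb [137. 103.  87.]
px [306. 227.] xy [ 454.8 -157.3] size [68. 42.] yaw -0.003 area 235.90625 rgb [95. 87. 75.]
px [232.  226.5] xy [455.4  85.7] size [42. 65.] yaw 0.009 area 240.96875 rgb [96. 89. 77.]
px [244.  189.5] xy [577.6  47.3] size [49. 72.] yaw 0.007 area 282.4375 rgb [104. 158. 154.]
px [228.7 160.4] xy [674.6  99. ] size [67. 44.] yaw -0.308 area 233.875 rgb [93. 85. 73.]
px [282.7 122.1] xy [804.9 -80.7] size [53. 43.] yaw -0.455 area 151.09375 rgb [114.  70.  86.]
px [129.3  98. ] xy [886.4 437.2] size [ 48. 152.] yaw 0.186 area 361.65625 rgb [ 39. 108. 100.]
```

```bash
cat > go.py <<'E'
import sys
from h import *
# usage: go.py x y z [yaw]  (mm) -> tool-axis shift & yaw from measured pose
o=robot.get_obs();a=[float(v) for v in sys.argv[1:]]
from scipy.spatial.transform import Rotation as Ro
M=Ro.from_euler("xyz",o["ee_rot"]).as_matrix();p=o["tool_pos"]*1000
print("t",round(o["time"],2),"pos",p.round(1),"rpy",o["ee_rot"].round(3),"F",o["wrist_force"].round(1),"w",round(o["width"]*1000,1))
if len(a)>=3: print("delta",(M.T@(np.array(a[:3])-p)).round(1), "turn",round(-(a[3]-o["ee_rot"][2]),3) if len(a)>3 else "")
E
python3 go.py 496.5 -305 100 -1.571
```

```text
t 0.45 pos [ 201.3 -511.8  173.6] rpy [-1.571  0.    -1.196] F [ 0.   0.2 -0.4] w 94.0
delta [-84.4  73.6 350.4] turn 0.375
```

```bash
python3 -m handwheel '[{"delta_pos":[-8,7,34],"yaw":0.04},{"delta_pos":[-17,15,70],"yaw":0.08},{"delta_pos":[-27,24,112],"yaw":0.12},{"delta_pos":[-38,33,156],"yaw":0.17},{"delta_pos":[-48,42,200],"yaw":0.22},{"delta_pos":[-59,51,244],"yaw":0.27},{"delta_pos":[-69,60,286],"yaw":0.31},{"delta_pos":[-78,68,324],"yaw":0.35},{"delta_pos":[-84.4,73.6,350.4],"yaw":0.375},{"delta_pos":[-84.4,73.6,350.4],"yaw":0.375},{"delta_pos":[-84.4,73.6,350.4],"yaw":0.375}]' 255; python3 go.py 496.5 -305 55 -1.571
```

```text
time: 1.55
tool_pos: [0.4964, -0.3049, 0.0999]
ee_rot: [-1.572, -0.0, -1.569]
wrist_force: [-0.2, -0.5, -0.2]
width: 0.0096
t 1.55 pos [ 496.4 -304.9   99.9] rpy [-1.572 -0.    -1.569] F [-0.2 -0.5 -0.2] w 9.6
delta [ 0.1 44.9  0.2] turn 0.002
```

```bash
python3 -m handwheel '[{"delta_pos":[0,20,0],"yaw":0},{"delta_pos":[0,42,0],"yaw":0},{"delta_pos":[0,50,0],"yaw":0},{"delta_pos":[0,54,0],"yaw":0},{"delta_pos":[0,57,0],"yaw":0},{"delta_pos":[0,59,0],"yaw":0},{"delta_pos":[0,59,0],"yaw":0}]'
```

```text
time: 2.25
tool_pos: [0.4968, -0.3055, 0.0418]
ee_rot: [-1.57, -0.001, -1.571]
wrist_force: [-0.1, 0.0, -0.4]
width: 0.0003
```

```bash
python3 -m handwheel '[{"delta_pos":[0,2,0],"yaw":0},{"delta_pos":[0,4,0],"yaw":0},{"delta_pos":[0,4,0],"yaw":0}]'; python3 -c "
from bench import robot;print(robot.get_obs()['joint_torque'])"
```

```text
time: 2.55
tool_pos: [0.4964, -0.3049, 0.0369]
ee_rot: [-1.571, 0.0, -1.571]
wrist_force: [-0.1, -0.1, 0.1]
width: 0.0007
[-1.93192775e-02 -3.84179699e+01 -2.88755411e+01  5.58925315e-02
 -8.11233767e-02  2.20601801e-04]
```

Run:
```python
from h import *
S=robot.snapshot("scene");crop(S,60,200,200,300,5,"pics/k1.png")
S=robot.snapshot("top");crop(S,310,160,410,260,6,"pics/k2.png")
```

```text
(no output)
```

View pics/k1.png

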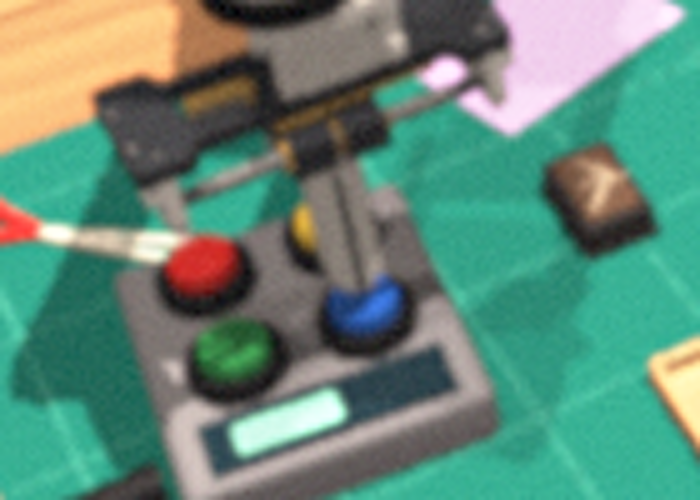

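View pics/k2.png

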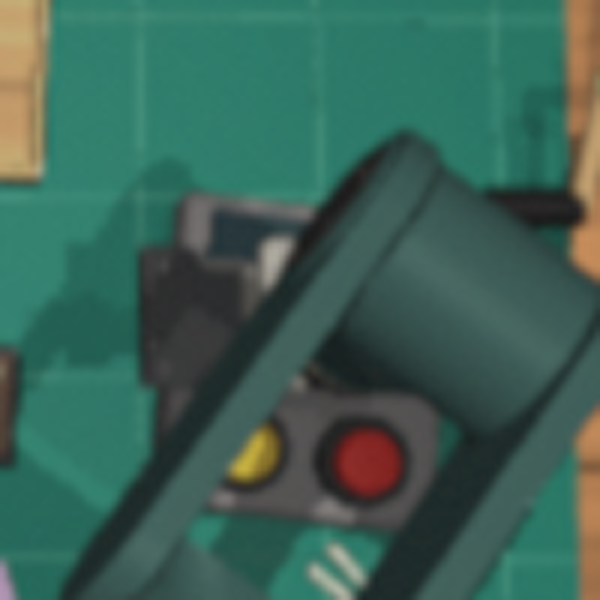

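Run:
```python
from h import *
S=robot.snapshot("scene")
for P in ((.4964,-.3049,.0369),(.4964,-.3049,.047),(.4964,-.3049,.037+.03)):
    p=proj(S,P);print(P,p,(p-[60,200])*5)
S0=np.load("s0.npz")["S"]
a=S0[245:275,110:155,::-1];b=S["image"][245:275,110:155,::-1]
cv2.imwrite("pics/k3.png",cv2.resize(np.hstack([a,b]),None,fx=8,fy=8,interpolation=cv2.INTER_CUBIC))
```

```text
(0.4964, -0.3049, 0.0369) [133.69707034 263.11690831] [368.48535168 315.58454155]
(0.4964, -0.3049, 0.047) [133.01746704 260.29323687] [365.08733518 301.46618436]
(0.4964, -0.3049, 0.067) [131.64921457 254.60830949] [358.24607284 273.04154747]
```

View pics/k3.png

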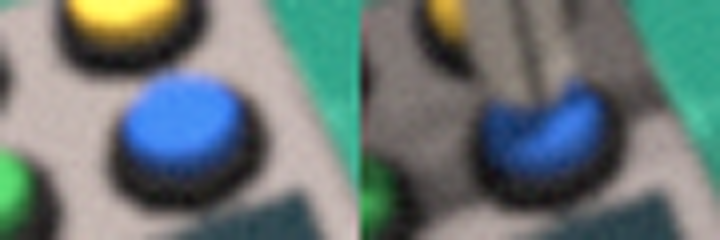

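```bash
python3 -m handwheel '[{"delta_pos":[0,1,0],"yaw":0},{"delta_pos":[0,2,0],"yaw":0},{"delta_pos":[0,2,0],"yaw":0}]'
python3 - <<'E'
from h import *
S=robot.snapshot("scene");o=robot.get_obs();print(o["wrist_force"],o["wrist_torque"],o["tool_pos"])
S0=np.load("s0.npz")["S"]
a=S0[245:275,110:155,::-1];b=S["image"][245:275,110:155,::-1]
cv2.imwrite("pics/k4.png",cv2.resize(np.hstack([a,b]),None,fx=8,fy=8,interpolation=cv2.INTER_CUBIC))
E
```

```text
time: 3.0
tool_pos: [0.4964, -0.305, 0.0349]
ee_rot: [-1.571, 0.0, -1.571]
wrist_force: [0.1, -0.1, 0.1]
width: 0.0002
[-0.1143281   0.45632239  0.4395724 ] [0.00388854 0.00425708 0.05690913] [ 0.49643979 -0.30496438  0.03493675]
```

View pics/k4.png

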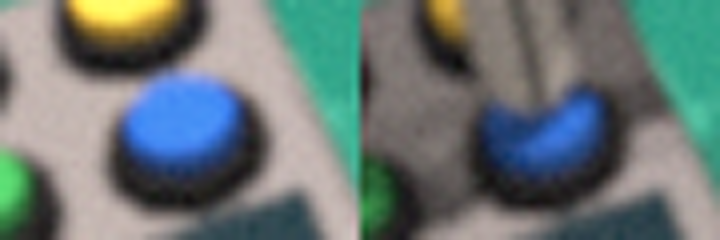

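```bash
python3 -m handwheel '[{"delta_pos":[0,-20,0],"yaw":0},{"delta_pos":[0,-40,0],"yaw":0},{"delta_pos":[0,-60,0],"yaw":0},{"delta_pos":[0,-65,0],"yaw":0},{"delta_pos":[0,-65,0],"yaw":0}]'
python3 - <<'E'
from h import *
S=robot.snapshot("scene");o=robot.get_obs();print(o["wrist_force"],o["tool_pos"])
p=proj(S,o["tool_pos"]);print(p,(p-[90,200])*8)
crop(S,90,200,180,275,8,"pics/k5.png")
E
```

```text
time: 3.55
tool_pos: [0.4971, -0.3055, 0.1011]
ee_rot: [-1.569, -0.001, -1.571]
wrist_force: [-0.1, 0.0, -1.2]
width: 0.0005
[-0.31814887 -0.46167931 -0.438128  ] [ 0.49644811 -0.30496516  0.09977665]
[129.32191042 245.03568419] [314.57528339 360.28547352]
```

View pics/k5.png

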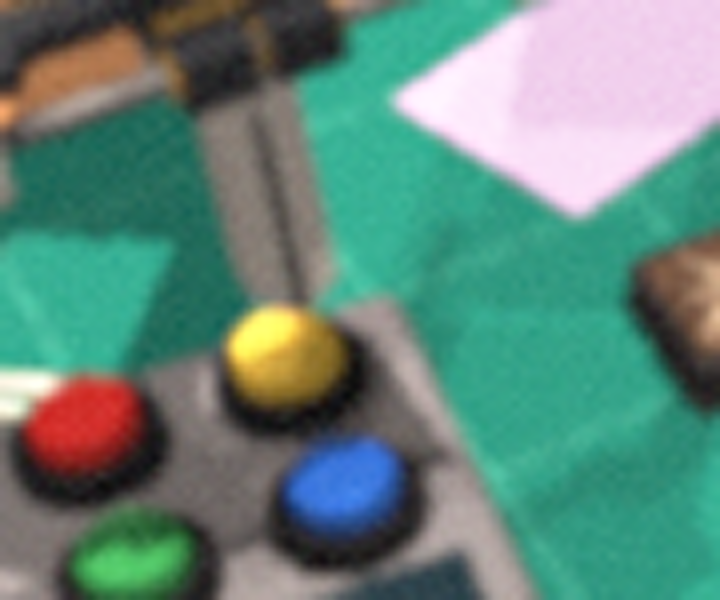

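Run:
```python
from h import *
S=robot.snapshot("scene");c=np.array([.2012,-.5112,.1725]);x=np.array([np.cos(-1.196),np.sin(-1.196),0])
print("campos",ray(S,(0,0))[0])
for k in(-.05,0,.05):
  for dz in (0,.02): print(k,dz,proj(S,c+k*x+[0,0,dz]))
im=np.load("s0.npz")["S"];cv2.imwrite("pics/g0.png",cv2.resize(im[100:190,0:80,::-1],None,fx=6,fy=6,interpolation=cv2.INTER_CUBIC))
T0=np.load("s0.npz")["T"];cv2.imwrite("pics/g1.png",cv2.resize(T0[290:384,380:512,::-1],None,fx=5,fy=5,interpolation=cv2.INTER_CUBIC))
```

```text
campos [ 1.32758872 -0.49654126  0.8794309 ]
-0.05 0 [ 20.6771037  178.75401973]
-0.05 0.02 [ 18.18613876 172.47921786]
0 0 [  3.1242541 188.360893 ]
0 0.02 [  0.37453468 182.01916428]
0.05 0 [-15.40311371 198.50113111]
0.05 0.02 [-18.43700105 192.09467697]
```

View pics/g0.png

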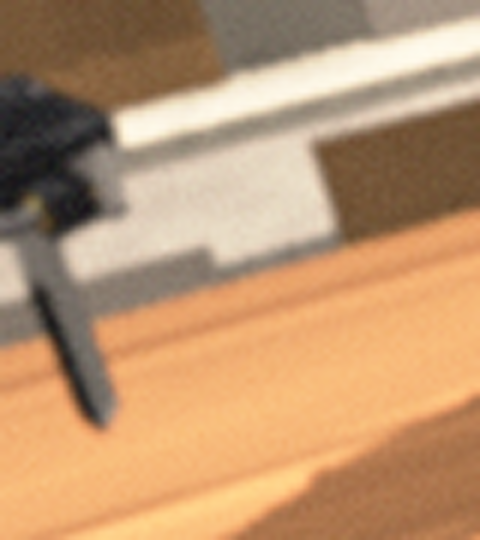

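The fingertips appear about 22 mm above the reported TCP in both scene views: about (17,171) px in the start picture, against (20.7,178.8) projected. I'll find the true offset by touching the key gently.

```bash
python3 -m handwheel '[{"delta_pos":[0,25,0],"yaw":0},{"delta_pos":[0,50,0],"yaw":0},{"delta_pos":[0,66,0],"yaw":0},{"delta_pos":[0,70,0],"yaw":0},{"delta_pos":[0,73,0],"yaw":0},{"delta_pos":[0,74,0],"yaw":0},{"delta_pos":[0,74,0],"yaw":0}]'; python3 -m handwheel '[{"delta_pos":[0,1,0],"yaw":0},{"delta_pos":[0,2,0],"yaw":0},{"delta_pos":[0,2,0],"yaw":0}]';python3 -m handwheel '[{"delta_pos":[0,1,0],"yaw":0},{"delta_pos":[0,2,0],"yaw":0},{"delta_pos":[0,2,0],"yaw":0}]'
```

```text
time: 4.35
tool_pos: [0.4971, -0.3054, 0.0269]
ee_rot: [-1.57, -0.001, -1.571]
wrist_force: [-0.4, -0.7, 0.4]
width: 0.0004
time: 4.65
tool_pos: [0.4971, -0.3054, 0.0249]
ee_rot: [-1.569, -0.001, -1.571]
wrist_force: [0.5, -1.1, 2.7]
width: 0.0005
time: 4.95
tool_pos: [0.4971, -0.3055, 0.0226]
ee_rot: [-1.569, -0.001, -1.571]
wrist_force: [0.9, -1.4, 2.6]
width: 0.0007
```

```bash
python3 -m handwheel '[{"delta_pos":[0,1,0],"yaw":0},{"delta_pos":[0,2,0],"yaw":0},{"delta_pos":[0,2,0],"yaw":0}]';python3 -m handwheel '[{"delta_pos":[0,1,0],"yaw":0},{"delta_pos":[0,2,0],"yaw":0},{"delta_pos":[0,2,0],"yaw":0}]'
```

```text
time: 5.25
tool_pos: [0.4971, -0.3055, 0.0205]
ee_rot: [-1.569, -0.001, -1.571]
wrist_force: [1.3, -1.2, 4.3]
width: 0.0004
time: 5.55
tool_pos: [0.4971, -0.3055, 0.0194]
ee_rot: [-1.569, -0.001, -1.571]
wrist_force: [0.6, 0.0, 8.0]
width: 0.0006
```

```bash
python3 -m handwheel '[{"delta_pos":[0,0,0],"yaw":0},{"delta_pos":[0,-10,0],"yaw":0},{"delta_pos":[0,-28,0],"yaw":0},{"delta_pos":[-3,-31,-20],"yaw":0},{"delta_pos":[-6,-31,-50],"yaw":0},{"delta_pos":[-7,-31,-64],"yaw":0},{"delta_pos":[-7,-31,-64],"yaw":0},{"delta_pos":[-7,-31,-64],"yaw":0}]'; python3 go.py 432.5 -298 28 -1.571
python3 - <<'E'
from h import *
S=robot.snapshot("scene");crop(S,60,200,160,275,7,"pics/k6.png")
E
```

```text
time: 6.35
tool_pos: [0.4326, -0.2979, 0.0488]
ee_rot: [-1.571, 0.001, -1.572]
wrist_force: [0.4, 0.6, 0.5]
width: 0.0002
t 6.35 pos [ 432.6 -297.9   48.8] rpy [-1.571e+00  1.000e-03 -1.572e+00] F [0.4 0.6 0.5] w 0.2
delta [ 0.2 20.8 -0.1] turn -0.001
```

View pics/k6.png

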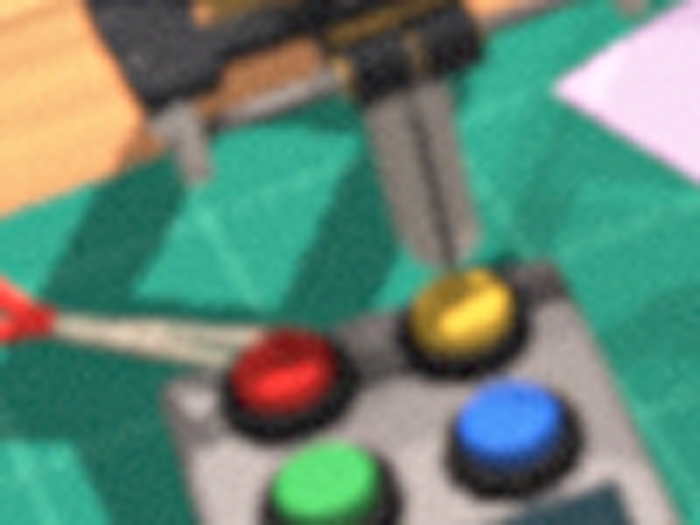

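The fingertip is at (450,262), just above the yellow key at (465,312), and the blue key is back up.

```bash
python3 -m handwheel '[{"delta_pos":[0,10,0],"yaw":0},{"delta_pos":[0,20,0],"yaw":0},{"delta_pos":[0,23,0],"yaw":0},{"delta_pos":[0,26,0],"yaw":0},{"delta_pos":[0,28,0],"yaw":0},{"delta_pos":[0,30,0],"yaw":0},{"delta_pos":[0,30,0],"yaw":0},{"delta_pos":[0,30,0],"yaw":0}]'
```

```text
time: 7.2
tool_pos: [0.4325, -0.2977, 0.0196]
ee_rot: [-1.571, 0.0, -1.571]
wrist_force: [-1.7, 2.9, 3.7]
width: 0.0005
```

```bash
python3 -m handwheel '[{"delta_pos":[0,1,0],"yaw":0},{"delta_pos":[0,2,0],"yaw":0},{"delta_pos":[0,2,0],"yaw":0},{"delta_pos":[0,2,0],"yaw":0}]'
```

```text
time: 7.6
tool_pos: [0.4327, -0.2979, 0.0193]
ee_rot: [-1.57, -0.0, -1.571]
wrist_force: [-4.4, 4.7, 13.0]
width: 0.0007
```

```bash
python3 -m handwheel '[{"delta_pos":[0,-12,0],"yaw":0},{"delta_pos":[0,-30,0],"yaw":0},{"delta_pos":[0,-45,0],"yaw":0},{"delta_pos":[-30,-50,4],"yaw":0.01},{"delta_pos":[-70,-50,11],"yaw":0.02},{"delta_pos":[-110,-50,17],"yaw":0.03},{"delta_pos":[-141,-50,22],"yaw":0.03},{"delta_pos":[-141,-50,22],"yaw":0.03},{"delta_pos":[-141,-50,22],"yaw":0.03}]'; python3 -m handwheel '[{"delta_pos":[0,0,0],"yaw":0},{"delta_pos":[0,0,0],"yaw":0},{"delta_pos":[0,0,0],"yaw":0},{"delta_pos":[0,0,0],"yaw":0},{"delta_pos":[0,0,0],"yaw":0}]' 0;  python3 go.py 455 -157 -14 -1.60
python3 - <<'E'
from h import *
S=robot.snapshot("scene");crop(S,120,190,250,290,5,"pics/c1.png")
E
python3 pads.py
```

```text
time: 8.5
tool_pos: [0.455, -0.1574, 0.0672]
ee_rot: [-1.57, -0.002, -1.6]
wrist_force: [0.1, -0.7, -0.7]
width: 0.0007
time: 9.0
tool_pos: [0.4545, -0.1575, 0.067]
ee_rot: [-1.571, -0.0, -1.602]
wrist_force: [0.5, 0.4, 0.2]
width: 0.0371
t 9.0 pos [ 454.5 -157.5   67. ] rpy [-1.571 -0.    -1.602] F [0.5 0.4 0.2] w 37.1
delta [-0.5 81.   0.5] turn -0.002
cam [ 0.46025496 -0.0215804   1.40340511]
px [200. 263.] xy [336.2 189. ] size [48. 48.] yaw -1.566 area 170.84375 rgb [70. 53. 39.]
px [250.5 247.5] xy [387.2  24.5] size [45. 45.] yaw -1.566 area 150.25 rgb [141. 107.  89.]
px [232.  226.5] xy [455.4  85.7] size [42. 65.] yaw 0.009 area 240.96875 rgb [99. 92. 79.]
px [244.  189.5] xy [577.6  47.3] size [49. 72.] yaw 0.007 area 282.4375 rgb [107. 163. 158.]
px [228.7 160.4] xy [674.6  99. ] size [67. 44.] yaw -0.308 area 231.875 rgb [96. 88. 75.]
px [283.  122.5] xy [803.5 -81.7] size [43. 54.] yaw -0.001 area 153.09375 rgb [117.  72.  89.]
px [129.4  98.2] xy [885.9 436.9] size [ 51. 153.] yaw 0.207 area 359.875 rgb [ 40. 112. 103.]
```

View pics/c1.png

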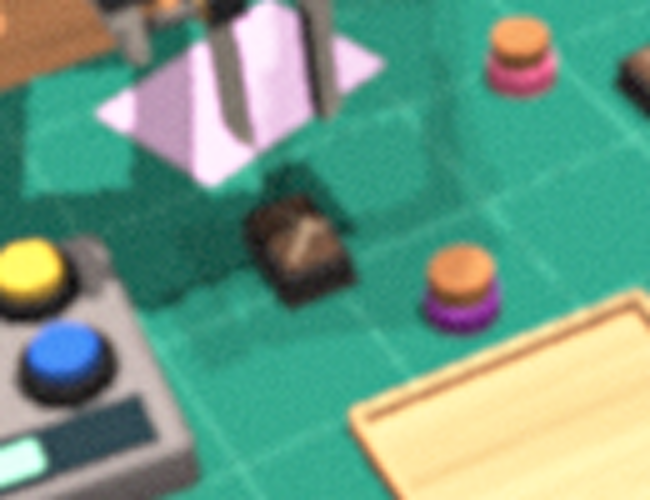

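The pad is at (300,250) in the crop, with the fingers above it still opening. I'll wait for them to open, then descend.

```bash
python3 -m handwheel '[{"delta_pos":[0,5,0],"yaw":0},{"delta_pos":[0,10,0],"yaw":0},{"delta_pos":[0,15,0],"yaw":0},{"delta_pos":[0,20,0],"yaw":0},{"delta_pos":[0,20,0],"yaw":0},{"delta_pos":[0,35,0],"yaw":0},{"delta_pos":[0,50,0],"yaw":0},{"delta_pos":[0,65,0],"yaw":0},{"delta_pos":[0,75,0],"yaw":0},{"delta_pos":[0,79,0],"yaw":0},{"delta_pos":[0,81,0],"yaw":0},{"delta_pos":[0,81,0],"yaw":0}]';python3 go.py
python3 - <<'E'
from h import *
S=robot.snapshot("scene");crop(S,120,190,250,290,5,"pics/c2.png")
E
```

```text
time: 10.3
tool_pos: [0.4549, -0.1572, -0.0136]
ee_rot: [-1.57, -0.0, -1.601]
wrist_force: [-0.8, 0.3, -0.1]
width: 0.0942
t 10.3 pos [ 454.9 -157.2  -13.6] rpy [-1.57  -0.    -1.601] F [-0.8  0.3 -0.1] w 94.2
```

View pics/c2.png

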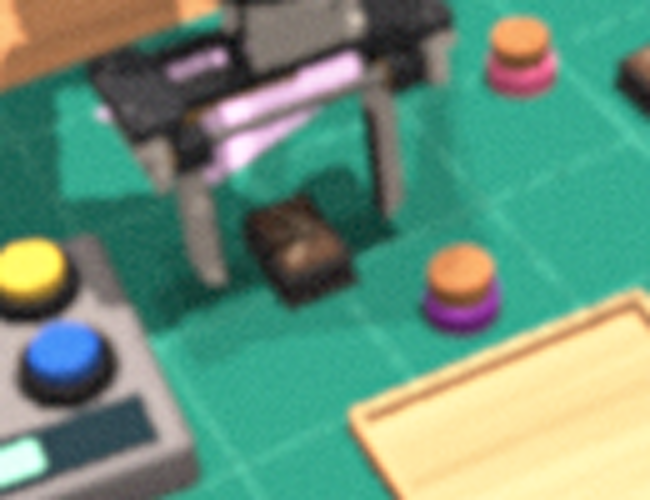

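The open tips straddle the pad at (213,283) and (390,213). I'll go down 4 mm more and grip.

```bash
python3 -m handwheel '[{"delta_pos":[0,2,0],"yaw":0},{"delta_pos":[0,4,0],"yaw":0},{"delta_pos":[0,4,0],"yaw":0}]'; python3 -m handwheel '[{"delta_pos":[0,0,0],"yaw":0},{"delta_pos":[0,0,0],"yaw":0},{"delta_pos":[0,0,0],"yaw":0},{"delta_pos":[0,0,0],"yaw":0},{"delta_pos":[0,0,0],"yaw":0},{"delta_pos":[0,0,0],"yaw":0},{"delta_pos":[0,0,0],"yaw":0},{"delta_pos":[0,0,0],"yaw":0},{"delta_pos":[0,0,0],"yaw":0},{"delta_pos":[0,0,0],"yaw":0}]' 255
```

```text
time: 10.65
tool_pos: [0.4544, -0.157, -0.018]
ee_rot: [-1.571, 0.0, -1.601]
wrist_force: [-0.7, -1.1, -0.3]
width: 0.0938
time: 11.65
tool_pos: [0.4546, -0.1571, -0.0179]
ee_rot: [-1.571, -0.0, -1.601]
wrist_force: [-0.2, 0.5, -0.8]
width: 0.0396
```

```bash
python3 -m handwheel '[{"delta_pos":[0,-15,0],"yaw":0},{"delta_pos":[0,-45,0],"yaw":0},{"delta_pos":[0,-90,0],"yaw":0},{"delta_pos":[0,-135,0],"yaw":0},{"delta_pos":[0,-180,0],"yaw":0},{"delta_pos":[0,-215,0],"yaw":0},{"delta_pos":[0,-240,0],"yaw":0},{"delta_pos":[0,-250,0],"yaw":0},{"delta_pos":[0,-250,0],"yaw":0}]'; python3 go.py 478 341 232 -1.508
```

```text
time: 12.55
tool_pos: [0.4551, -0.1573, 0.2332]
ee_rot: [-1.568, -0.001, -1.601]
wrist_force: [-0.0, 0.0, -0.6]
width: 0.0396
t 12.55 pos [ 455.1 -157.3  233.2] rpy [-1.568e+00 -1.000e-03 -1.601e+00] F [-0.   0.  -0.6] w 39.6
delta [-498.7    0.7    7.9] turn -0.093
```

```bash
python3 -m handwheel '[{"delta_pos":[-20,0,0],"yaw":0},{"delta_pos":[-55,0,1],"yaw":-0.01},{"delta_pos":[-100,0,2],"yaw":-0.02},{"delta_pos":[-148,0,3],"yaw":-0.03},{"delta_pos":[-196,0,4],"yaw":-0.04},{"delta_pos":[-244,0,5],"yaw":-0.05},{"delta_pos":[-292,0,6],"yaw":-0.06},{"delta_pos":[-340,0,7],"yaw":-0.07},{"delta_pos":[-388,0,8],"yaw":-0.08},{"delta_pos":[-435,0,8],"yaw":-0.09},{"delta_pos":[-475,0,8],"yaw":-0.093},{"delta_pos":[-498,0,8],"yaw":-0.093}]'; python3 -m handwheel '[{"delta_pos":[0,0,0],"yaw":0},{"delta_pos":[0,0,0],"yaw":0},{"delta_pos":[0,0,0],"yaw":0}]'; python3 go.py 478 341 190 -1.508;python3 - <<'E'
from h import *
S=robot.snapshot("scene");crop(S,250,60,420,230,4,"pics/b1.png")
S=robot.snapshot("top");crop(S,90,140,210,260,5,"pics/b2.png")
E
```

```text
time: 13.75
tool_pos: [0.4759, 0.3431, 0.2281]
ee_rot: [-1.576, -0.002, -1.505]
wrist_force: [0.9, -0.6, -0.3]
width: 0.0395
time: 14.05
tool_pos: [0.4774, 0.3392, 0.2308]
ee_rot: [-1.573, -0.002, -1.509]
wrist_force: [-0.2, 0.1, -0.7]
width: 0.0395
t 14.05 pos [477.4 339.2 230.8] rpy [-1.573 -0.002 -1.509] F [-0.2  0.1 -0.7] w 39.5
delta [-1.8 40.8  0.8] turn -0.001
```

View pics/b1.png

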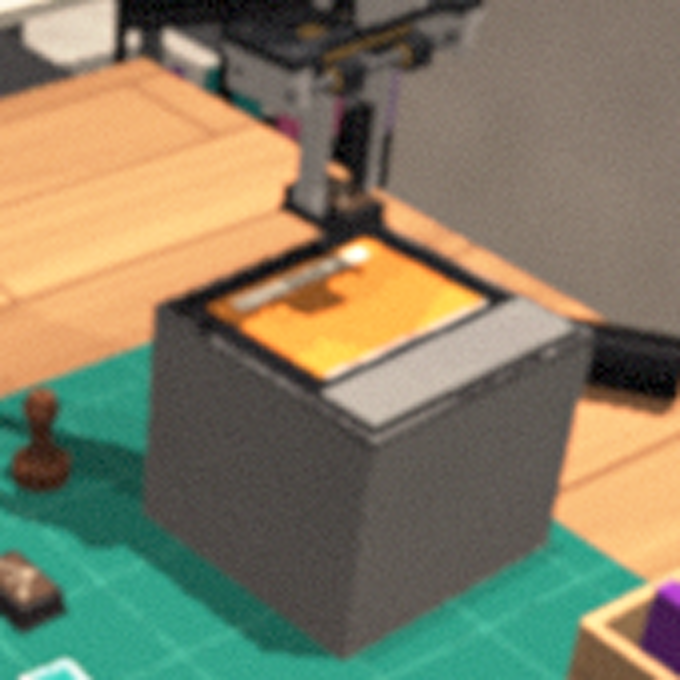

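View pics/b2.png

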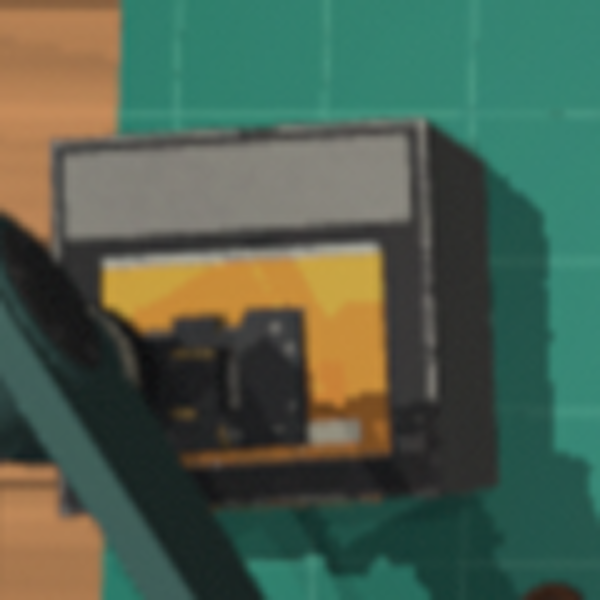

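The pad hangs at (340,200) px above the near part of the flap, and the gripper body clears the bin. I'll push down in stages.

```bash
python3 -m handwheel '[{"delta_pos":[-2,20,1],"yaw":0},{"delta_pos":[-2,42,1],"yaw":0},{"delta_pos":[-2,56,1],"yaw":0},{"delta_pos":[-2,66,1],"yaw":0},{"delta_pos":[-2,76,1],"yaw":0},{"delta_pos":[-2,86,1],"yaw":0},{"delta_pos":[-2,94,1],"yaw":0},{"delta_pos":[-2,100,1],"yaw":0},{"delta_pos":[-2,100,1],"yaw":0}]'; python3 go.py 478 341 97 -1.508;python3 - <<'E'
from h import *
S=robot.snapshot("scene");crop(S,250,60,420,230,4,"pics/b3.png")
E
```

```text
time: 15.05
tool_pos: [0.4785, 0.343, 0.1324]
ee_rot: [-1.57, 0.001, -1.508]
wrist_force: [-1.2, 0.1, 4.4]
width: 0.0395
t 15.05 pos [478.5 343.  132.4] rpy [-1.570e+00  1.000e-03 -1.508e+00] F [-1.2  0.1  4.4] w 39.5
delta [ 2.  35.4 -0.6] turn 0.0
```

View pics/b3.png

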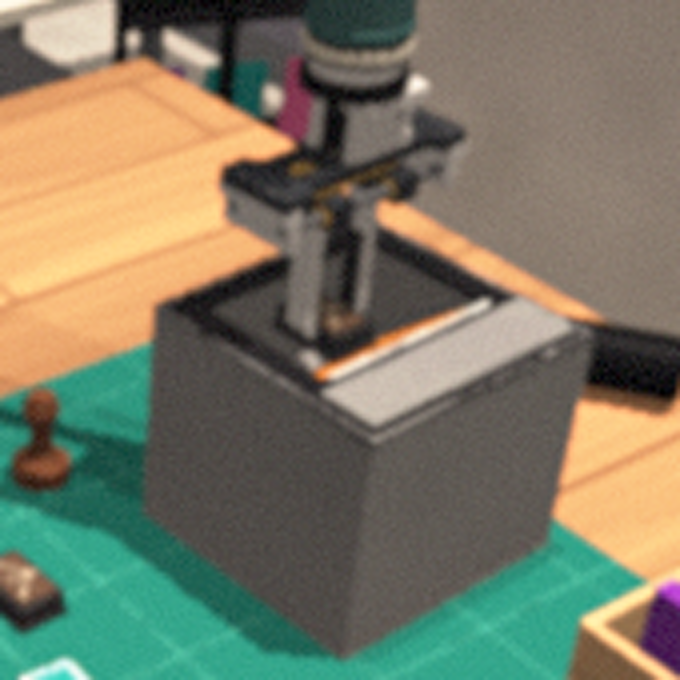

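```bash
python3 -m handwheel '[{"delta_pos":[1,10,-1],"yaw":0},{"delta_pos":[1,19,-1],"yaw":0},{"delta_pos":[1,27,-1],"yaw":0},{"delta_pos":[1,31,-1],"yaw":0},{"delta_pos":[1,34,-1],"yaw":0},{"delta_pos":[1,34,-1],"yaw":0}]';python3 - <<'E'
from h import *
S=robot.snapshot("scene");crop(S,270,90,400,190,5,"pics/b4.png")
E
```

```text
time: 15.7
tool_pos: [0.4767, 0.3412, 0.097]
ee_rot: [-1.573, -0.001, -1.508]
wrist_force: [-2.7, -0.9, 1.2]
width: 0.0395
```

View pics/b4.png

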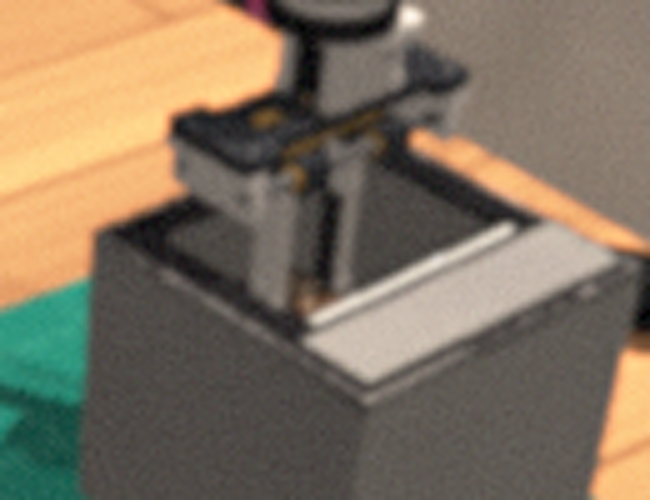

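The pad is down inside with the flap folded, and the body is clear. Opening the fingers.

```bash
python3 -m handwheel '[{"delta_pos":[0,0,0],"yaw":0},{"delta_pos":[0,0,0],"yaw":0},{"delta_pos":[0,0,0],"yaw":0},{"delta_pos":[0,0,0],"yaw":0},{"delta_pos":[0,0,0],"yaw":0},{"delta_pos":[0,0,0],"yaw":0},{"delta_pos":[0,0,0],"yaw":0},{"delta_pos":[0,0,0],"yaw":0},{"delta_pos":[0,0,0],"yaw":0},{"delta_pos":[0,0,0],"yaw":0}]' 0;python3 - <<'E'
from h import *
S=robot.snapshot("scene");crop(S,270,90,400,190,5,"pics/b5.png")
S=robot.snapshot("top");crop(S,90,140,210,260,5,"pics/b6.png")
E
```

```text
time: 16.75
tool_pos: [0.4776, 0.3415, 0.098]
ee_rot: [-1.571, -0.0, -1.508]
wrist_force: [-1.4, -0.9, 2.2]
width: 0.0939
```

View pics/b5.png

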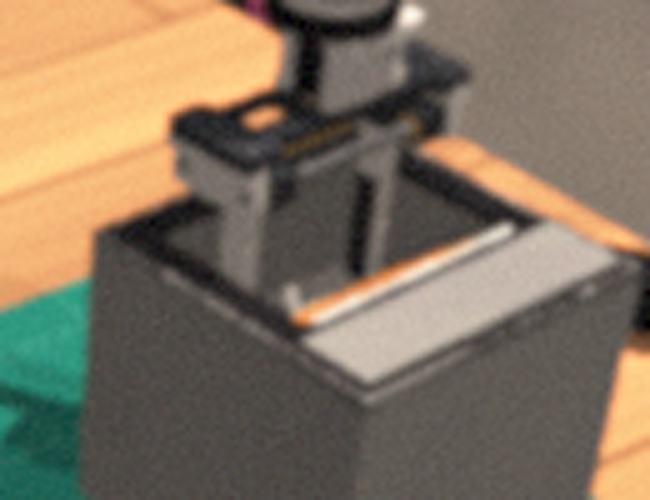

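View pics/b6.png

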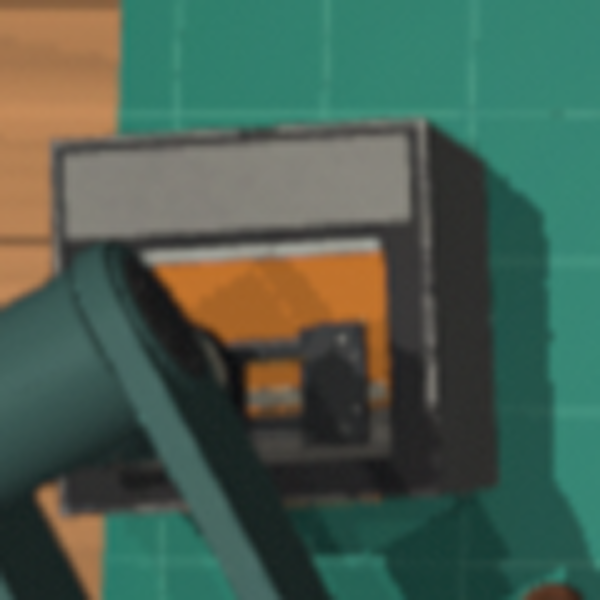

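The pad has dropped out of sight and the fingers still hold the flap. I'll rise and move to pad B.

```bash
python3 -m handwheel '[{"delta_pos":[0,-15,0],"yaw":0},{"delta_pos":[0,-40,0],"yaw":0},{"delta_pos":[0,-75,0],"yaw":0},{"delta_pos":[0,-115,0],"yaw":0},{"delta_pos":[0,-135,0],"yaw":0},{"delta_pos":[0,-135,0],"yaw":0},{"delta_pos":[0,-135,0],"yaw":0}]';python3 go.py 455.4 85.7 100 -1.565; python3 pads.py
python3 - <<'E'
from h import *
S=robot.snapshot("scene");crop(S,270,90,400,190,5,"pics/b7.png")
E
```

```text
time: 17.55
tool_pos: [0.478, 0.3414, 0.233]
ee_rot: [-1.57, -0.0, -1.508]
wrist_force: [-0.5, -0.5, -0.8]
width: 0.094
t 17.55 pos [478.  341.4 233. ] rpy [-1.57  -0.    -1.508] F [-0.5 -0.5 -0.8] w 94.0
delta [253.8 133.  -38.6] turn 0.057
cam [ 0.46025496 -0.0215804   1.40340511]
px [199.5 263. ] xy [336.2 190.6] size [52. 48.] yaw -1.566 area 179.6875 rgb [61. 46. 34.]
px [117.3 264.3] xy [331.  459.2] size [101.  50.] yaw -0.009 area 256.90625 rgb [ 46. 112.  98.]
px [250.5 247.5] xy [387.2  24.5] size [45. 45.] yaw -1.566 area 150.25 rgb [145. 110.  92.]
px [232.  226.5] xy [455.4  85.7] size [42. 65.] yaw 0.009 area 239.96875 rgb [103.  95.  82.]
px [244.  189.5] xy [577.6  47.3] size [49. 72.] yaw 0.007 area 282.4375 rgb [110. 169. 163.]
px [228.7 160.4] xy [674.6  99. ] size [67. 44.] yaw -0.308 area 233.875 rgb [99. 91. 78.]
px [282.7 122.1] xy [804.9 -80.7] size [53. 43.] yaw -0.455 area 152.09375 rgb [121.  74.  92.]
px [129.4  98.2] xy [885.9 436.9] size [ 51. 153.] yaw 0.207 area 359.875 rgb [ 42. 116. 106.]
```

View pics/b7.png

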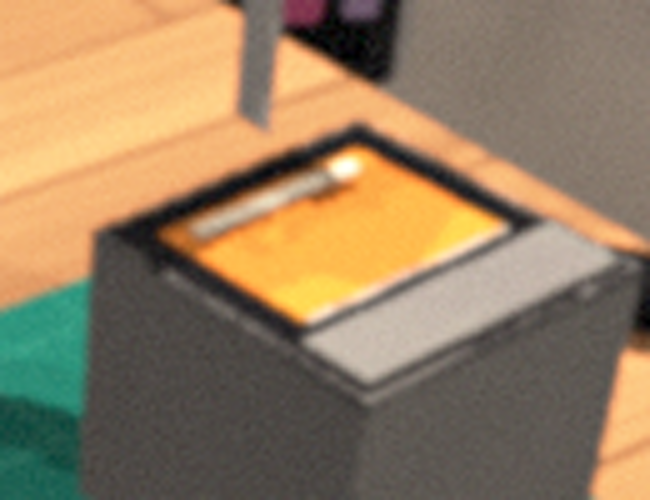

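The flap is shut with nothing on it, and the pads haven't moved.

```bash
python3 -m handwheel '[{"delta_pos":[20,0,-3],"yaw":0.01},{"delta_pos":[55,0,-9],"yaw":0.02},{"delta_pos":[100,10,-16],"yaw":0.03},{"delta_pos":[146,30,-23],"yaw":0.04},{"delta_pos":[190,65,-29],"yaw":0.05},{"delta_pos":[225,105,-35],"yaw":0.06},{"delta_pos":[246,145,-38],"yaw":0.063},{"delta_pos":[254,180,-38.5],"yaw":0.063},{"delta_pos":[254,183,-38.5],"yaw":0.063},{"delta_pos":[254,183,-38.5],"yaw":0.063}]';python3 go.py 455.4 85.7 -18 -1.571
python3 - <<'E'
from h import *
S=robot.snapshot("scene");crop(S,190,130,320,230,5,"pics/p1.png")
E
```

```text
time: 18.65
tool_pos: [0.4536, 0.0857, 0.0486]
ee_rot: [-1.575, 0.0, -1.572]
wrist_force: [-0.0, -0.8, -0.5]
width: 0.094
t 18.65 pos [453.6  85.7  48.6] rpy [-1.575  0.    -1.572] F [-0.  -0.8 -0.5] w 94.0
delta [-0.1 66.6  2.1] turn -0.001
```

View pics/p1.png

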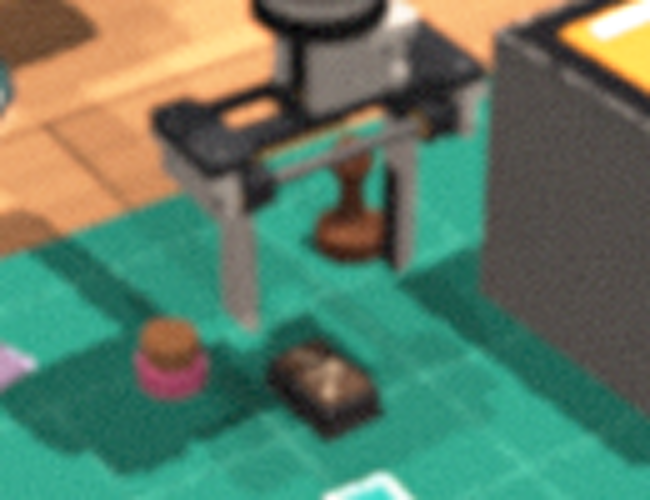

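The fingers at (243,325) and (400,268) straddle pad B at (325,388) from above. Descending to grip.

```bash
python3 -m handwheel '[{"delta_pos":[0,15,1],"yaw":0},{"delta_pos":[0,35,1],"yaw":0},{"delta_pos":[0,52,1],"yaw":0},{"delta_pos":[0,61,1],"yaw":0},{"delta_pos":[0,65,1],"yaw":0},{"delta_pos":[0,66,1],"yaw":0},{"delta_pos":[0,66,1],"yaw":0}]'; python3 -m handwheel '[{"delta_pos":[0,0,0],"yaw":0},{"delta_pos":[0,0,0],"yaw":0},{"delta_pos":[0,0,0],"yaw":0},{"delta_pos":[0,0,0],"yaw":0},{"delta_pos":[0,0,0],"yaw":0},{"delta_pos":[0,0,0],"yaw":0},{"delta_pos":[0,0,0],"yaw":0},{"delta_pos":[0,0,0],"yaw":0},{"delta_pos":[0,0,0],"yaw":0},{"delta_pos":[0,0,0],"yaw":0}]' 255
```

```text
time: 19.4
tool_pos: [0.4571, 0.0859, -0.0148]
ee_rot: [-1.569, 0.0, -1.571]
wrist_force: [-0.0, 0.5, 1.2]
width: 0.094
time: 20.4
tool_pos: [0.456, 0.0856, -0.016]
ee_rot: [-1.571, -0.0, -1.571]
wrist_force: [-0.0, -0.2, 1.1]
width: 0.0395
```

```bash
python3 -m handwheel '[{"delta_pos":[0,-15,0],"yaw":0},{"delta_pos":[0,-45,0],"yaw":0},{"delta_pos":[0,-90,0],"yaw":0},{"delta_pos":[0,-135,0],"yaw":0},{"delta_pos":[0,-180,0],"yaw":0},{"delta_pos":[0,-215,0],"yaw":0},{"delta_pos":[0,-240,0],"yaw":0},{"delta_pos":[0,-250,0],"yaw":0},{"delta_pos":[0,-250,0],"yaw":0},{"delta_pos":[0,-250,0],"yaw":0}]'; python3 go.py 478 341 232 -1.508;python3 - <<'E'
from h import *
S=robot.snapshot("scene");crop(S,190,60,320,190,5,"pics/p2.png")
E
```

```text
time: 21.4
tool_pos: [0.4554, 0.0855, 0.2322]
ee_rot: [-1.574, -0.0, -1.571]
wrist_force: [-0.3, 0.1, -1.1]
width: 0.0394
t 21.4 pos [455.4  85.5 232.2] rpy [-1.574 -0.    -1.571] F [-0.3  0.1 -1.1] w 39.4
delta [-2.555e+02  1.000e-01  2.260e+01] turn -0.063
```

View pics/p2.png

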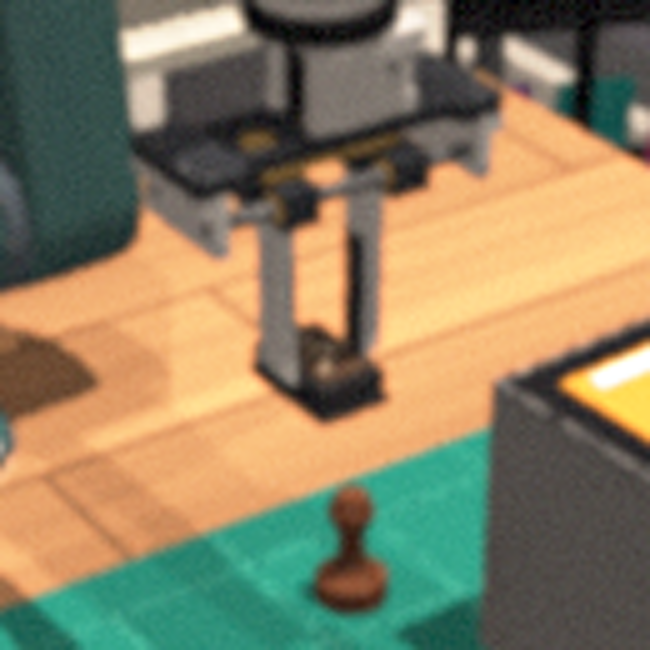

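Pad B is held level at (325,375). Taking it to the bin.

```bash
python3 -m handwheel '[{"delta_pos":[-20,0,2],"yaw":-0.01},{"delta_pos":[-55,0,5],"yaw":-0.02},{"delta_pos":[-98,0,9],"yaw":-0.03},{"delta_pos":[-142,0,13],"yaw":-0.04},{"delta_pos":[-184,0,17],"yaw":-0.05},{"delta_pos":[-220,0,20],"yaw":-0.06},{"delta_pos":[-245,0,22],"yaw":-0.063},{"delta_pos":[-255.5,0,22.5],"yaw":-0.063},{"delta_pos":[-255.5,0,22.5],"yaw":-0.063},{"delta_pos":[-255.5,0,22.5],"yaw":-0.063},{"delta_pos":[-255.5,0,22.5],"yaw":-0.063}]'; python3 go.py 478 341 97 -1.508
```

```text
time: 22.55
tool_pos: [0.4787, 0.3397, 0.2341]
ee_rot: [-1.571, -0.001, -1.51]
wrist_force: [-0.8, -0.4, -0.9]
width: 0.0395
t 22.55 pos [478.7 339.7 234.1] rpy [-1.571e+00 -1.000e-03 -1.510e+00] F [-0.8 -0.4 -0.9] w 39.5
delta [ -1.4 137.1  -0.7] turn -0.002
```

```bash
python3 -m handwheel '[{"delta_pos":[-1,22,0],"yaw":0},{"delta_pos":[-1,46,0],"yaw":0},{"delta_pos":[-1,60,0],"yaw":0},{"delta_pos":[-1,72,0],"yaw":0},{"delta_pos":[-1,84,0],"yaw":0},{"delta_pos":[-1,96,0],"yaw":0},{"delta_pos":[-1,108,0],"yaw":0},{"delta_pos":[-1,120,0],"yaw":0},{"delta_pos":[-1,130,0],"yaw":0},{"delta_pos":[-1,137,0],"yaw":0},{"delta_pos":[-1,137,0],"yaw":0},{"delta_pos":[-1,137,0],"yaw":0}]'; python3 go.py;python3 - <<'E'
from h import *
S=robot.snapshot("scene");crop(S,270,90,400,190,5,"pics/b8.png")
E
```

```text
time: 23.75
tool_pos: [0.4777, 0.3422, 0.097]
ee_rot: [-1.573, 0.0, -1.508]
wrist_force: [-3.4, 0.3, 2.1]
width: 0.0395
t 23.75 pos [477.7 342.2  97. ] rpy [-1.573  0.    -1.508] F [-3.4  0.3  2.1] w 39.5
```

View pics/b8.png

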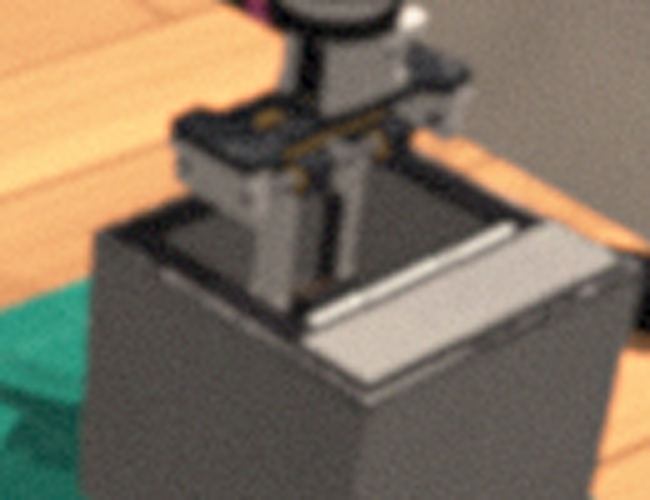

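This matches the first drop, with the pad at (315,290) and the flap folded down. Releasing, waiting, then rising.

```bash
python3 -m handwheel '[{"delta_pos":[0,0,0],"yaw":0},{"delta_pos":[0,0,0],"yaw":0},{"delta_pos":[0,0,0],"yaw":0},{"delta_pos":[0,0,0],"yaw":0},{"delta_pos":[0,0,0],"yaw":0},{"delta_pos":[0,0,0],"yaw":0},{"delta_pos":[0,0,0],"yaw":0},{"delta_pos":[0,0,0],"yaw":0},{"delta_pos":[0,0,0],"yaw":0},{"delta_pos":[0,0,0],"yaw":0},{"delta_pos":[0,0,0],"yaw":0}]' 0;python3 - <<'E'
from h import *
S=robot.snapshot("scene");crop(S,270,90,400,190,5,"pics/b9.png")
E
```

```text
time: 24.9
tool_pos: [0.4786, 0.3421, 0.097]
ee_rot: [-1.571, -0.0, -1.508]
wrist_force: [-0.9, -0.5, 2.1]
width: 0.094
```

View pics/b9.png

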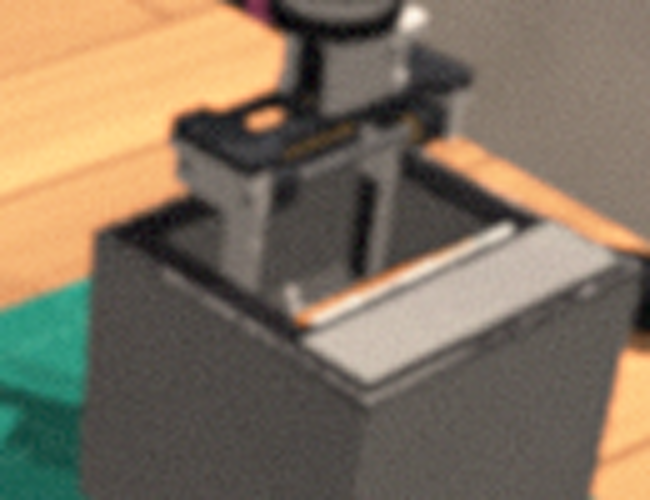

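```bash
python3 -m handwheel '[{"delta_pos":[0,-15,0],"yaw":0},{"delta_pos":[0,-40,0],"yaw":0},{"delta_pos":[0,-75,0],"yaw":0},{"delta_pos":[0,-115,0],"yaw":0},{"delta_pos":[0,-135,0],"yaw":0},{"delta_pos":[0,-135,0],"yaw":0},{"delta_pos":[0,-135,0],"yaw":0}]';python3 pads.py|grep -v cam
python3 - <<'E'
from h import *
S=robot.snapshot("scene");crop(S,190,90,400,250,4,"pics/b10.png")
T=robot.snapshot("top");crop(T,190,120,320,250,5,"pics/t10.png")
E
python3 go.py 674.6 99 232 -1.879
```

```text
time: 25.65
tool_pos: [0.479, 0.342, 0.232]
ee_rot: [-1.57, -0.0, -1.508]
wrist_force: [-0.6, -0.4, -1.0]
width: 0.0938
px [199.5 263. ] xy [336.2 190.6] size [52. 48.] yaw -1.566 area 177.6875 rgb [62. 46. 34.]
px [117.3 263.8] xy [332.6 459.2] size [104.  50.] yaw -0.009 area 253.15625 rgb [ 46. 112.  97.]
px [250.5 247.5] xy [387.2  24.5] size [45. 45.] yaw -1.566 area 150.25 rgb [145. 110.  92.]
px [244.  189.5] xy [577.6  47.3] size [49. 72.] yaw 0.007 area 282.4375 rgb [110. 168. 163.]
px [228.7 160.4] xy [674.6  99. ] size [67. 44.] yaw -0.308 area 231.875 rgb [99. 91. 78.]
px [282.7 122.1] xy [804.9 -80.7] size [53. 43.] yaw -0.455 area 151.09375 rgb [122.  74.  92.]
px [129.3  98. ] xy [886.4 437.2] size [ 48. 152.] yaw 0.186 area 360.65625 rgb [ 42. 116. 106.]
t 25.8 pos [477.9 341.5 229.5] rpy [-1.574 -0.002 -1.508] F [ 0.  -0.3 -0.9] w 93.8
delta [254.4  -2.6 181.2] turn 0.371
```

View pics/b10.png

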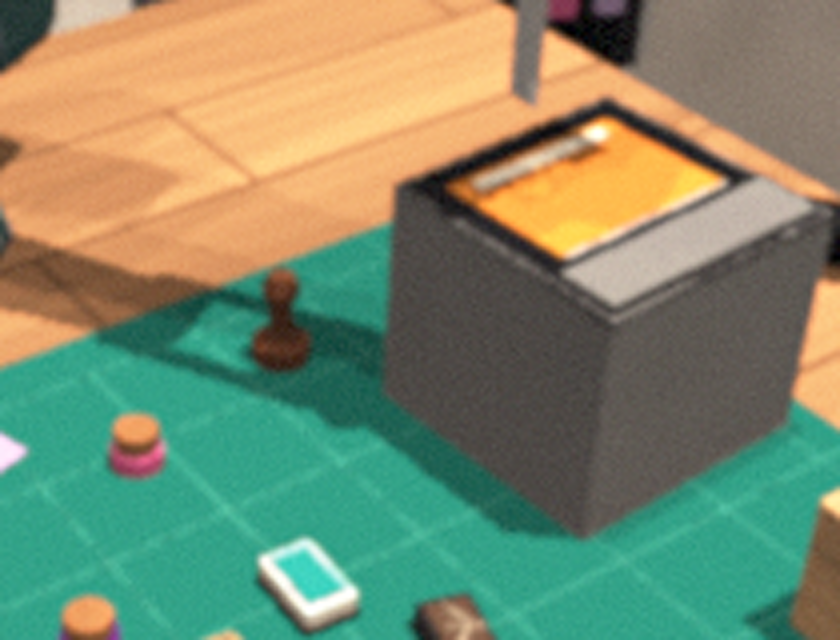

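View pics/t10.png

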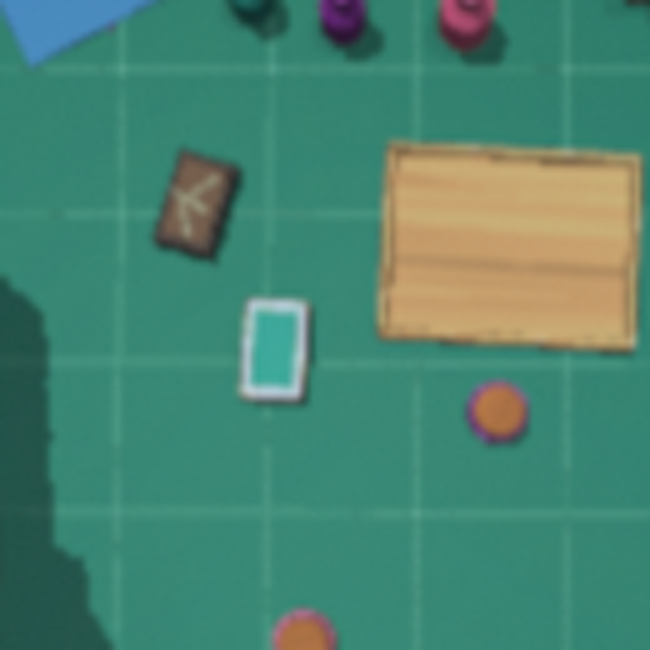

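The flap is shut again. Pad A is at (198,205) in the top crop with yaw about -0.285, and the fresh pad is at (275,350).

```bash
python3 -m handwheel '[{"delta_pos":[15,0,11],"yaw":0.02},{"delta_pos":[42,0,30],"yaw":0.06},{"delta_pos":[76,0,54],"yaw":0.1},{"delta_pos":[112,5,80],"yaw":0.15},{"delta_pos":[148,20,105],"yaw":0.2},{"delta_pos":[182,45,130],"yaw":0.25},{"delta_pos":[212,80,151],"yaw":0.3},{"delta_pos":[236,120,168],"yaw":0.33},{"delta_pos":[250,155,178],"yaw":0.348},{"delta_pos":[254.5,180,181],"yaw":0.348},{"delta_pos":[254.5,180,181],"yaw":0.348},{"delta_pos":[254.5,180,181],"yaw":0.348}]';python3 go.py 674.6 99 -18 -1.856
python3 - <<'E'
from h import *
S=robot.snapshot("scene");crop(S,230,160,360,290,5,"pics/p3.png")
E
```

```text
time: 27.0
tool_pos: [0.6741, 0.0995, 0.0507]
ee_rot: [-1.574, -0.001, -1.856]
wrist_force: [-0.4, 0.9, 0.5]
width: 0.0941
t 27.0 pos [674.1  99.5  50.7] rpy [-1.574e+00 -1.000e-03 -1.856e+00] F [-0.4  0.9  0.5] w 94.1
delta [ 0.3 68.7  0.8] turn -0.0
```

View pics/p3.png

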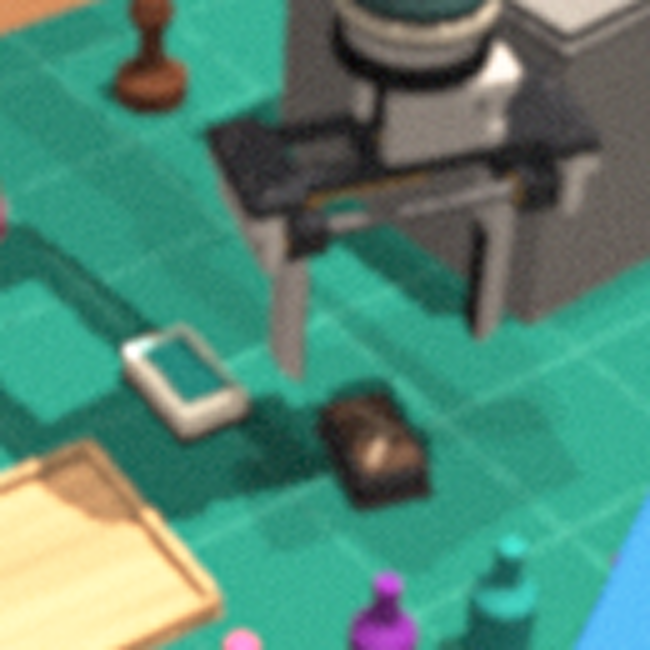

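```bash
python3 -m handwheel '[{"delta_pos":[0,15,0],"yaw":0},{"delta_pos":[0,35,0],"yaw":0},{"delta_pos":[0,52,0],"yaw":0},{"delta_pos":[0,61,0],"yaw":0},{"delta_pos":[0,65,0],"yaw":0},{"delta_pos":[0,67,0],"yaw":0},{"delta_pos":[0,67,0],"yaw":0}]'; python3 go.py 674.6 99 -18 -1.856
python3 - <<'E'
from h import *
S=robot.snapshot("scene");crop(S,230,160,360,290,5,"pics/p4.png")
E
```

```text
time: 27.75
tool_pos: [0.6757, 0.0996, -0.0141]
ee_rot: [-1.569, 0.0, -1.856]
wrist_force: [-1.0, 0.7, 0.3]
width: 0.0937
t 27.75 pos [675.7  99.6 -14.1] rpy [-1.569  0.    -1.856] F [-1.   0.7  0.3] w 93.7
delta [ 0.9  3.9 -0.9] turn 0.0
```

View pics/p4.png

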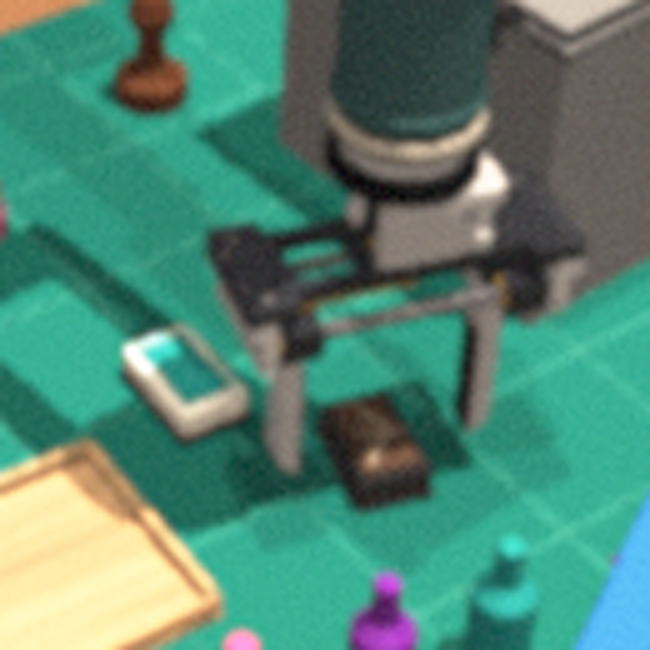

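The tips at (287,470) and (475,428) straddle the pad at (378,455). Going down 2 mm and gripping.

```bash
python3 -m handwheel '[{"delta_pos":[0,1,0],"yaw":0},{"delta_pos":[0,2,0],"yaw":0}]'; python3 -m handwheel '[{"delta_pos":[0,0,0],"yaw":0},{"delta_pos":[0,0,0],"yaw":0},{"delta_pos":[0,0,0],"yaw":0},{"delta_pos":[0,0,0],"yaw":0},{"delta_pos":[0,0,0],"yaw":0},{"delta_pos":[0,0,0],"yaw":0},{"delta_pos":[0,0,0],"yaw":0},{"delta_pos":[0,0,0],"yaw":0},{"delta_pos":[0,0,0],"yaw":0},{"delta_pos":[0,0,0],"yaw":0}]' 255; python3 -m handwheel '[{"delta_pos":[0,-15,0],"yaw":0},{"delta_pos":[0,-45,0],"yaw":0},{"delta_pos":[0,-90,0],"yaw":0},{"delta_pos":[0,-135,0],"yaw":0},{"delta_pos":[0,-180,0],"yaw":0},{"delta_pos":[0,-215,0],"yaw":0},{"delta_pos":[0,-240,0],"yaw":0},{"delta_pos":[0,-250,0],"yaw":0},{"delta_pos":[0,-250,0],"yaw":0},{"delta_pos":[0,-250,0],"yaw":0}]'; python3 go.py 478 341 232 -1.508;python3 - <<'E'
from h import *
S=robot.snapshot("scene");crop(S,230,70,360,200,5,"pics/p5.png")
E
```

```text
time: 28.0
tool_pos: [0.6757, 0.0994, -0.0162]
ee_rot: [-1.569, 0.0, -1.856]
wrist_force: [-0.4, 0.3, 0.2]
width: 0.0941
time: 29.0
tool_pos: [0.6751, 0.0994, -0.0169]
ee_rot: [-1.571, -0.0, -1.856]
wrist_force: [-0.1, 0.4, -0.2]
width: 0.0395
time: 30.0
tool_pos: [0.6746, 0.0994, 0.2314]
ee_rot: [-1.573, -0.001, -1.856]
wrist_force: [0.5, -0.4, -1.3]
width: 0.0395
t 30.0 pos [674.6  99.4 231.4] rpy [-1.573e+00 -1.000e-03 -1.856e+00] F [ 0.5 -0.4 -1.3] w 39.5
delta [-1.765e+02 -1.000e-01 -2.566e+02] turn -0.348
```

View pics/p5.png

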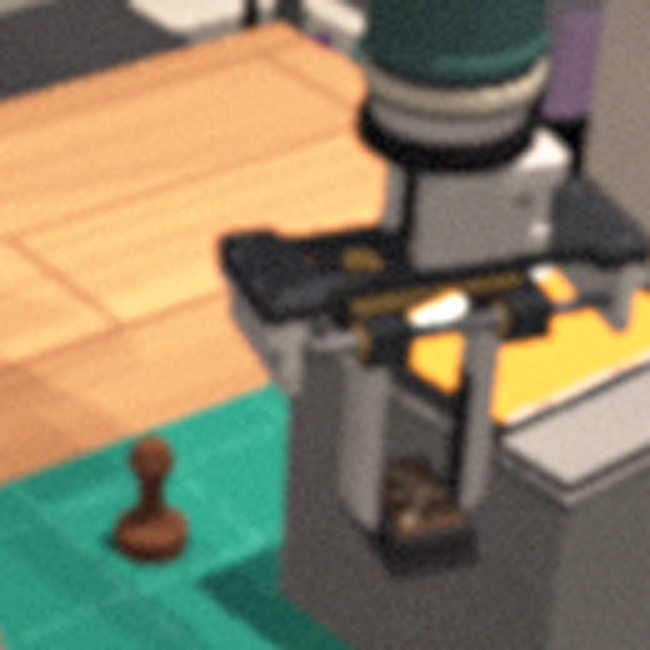

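Pad A is held at (425,525). Moving over the bin.

```bash
python3 -m handwheel '[{"delta_pos":[-10,0,-15],"yaw":-0.02},{"delta_pos":[-28,0,-40],"yaw":-0.06},{"delta_pos":[-51,0,-74],"yaw":-0.1},{"delta_pos":[-76,0,-111],"yaw":-0.15},{"delta_pos":[-102,0,-148],"yaw":-0.2},{"delta_pos":[-126,0,-184],"yaw":-0.25},{"delta_pos":[-149,0,-217],"yaw":-0.3},{"delta_pos":[-168,0,-244],"yaw":-0.33},{"delta_pos":[-176.5,0,-256.5],"yaw":-0.348},{"delta_pos":[-176.5,0,-256.5],"yaw":-0.348},{"delta_pos":[-176.5,0,-256.5],"yaw":-0.348},{"delta_pos":[-176.5,0,-256.5],"yaw":-0.348}]'; python3 go.py 478 341 97 -1.508
```

```text
time: 31.25
tool_pos: [0.4797, 0.3396, 0.2324]
ee_rot: [-1.571, -0.001, -1.51]
wrist_force: [-1.2, -0.1, -0.6]
width: 0.0394
t 31.25 pos [479.7 339.6 232.4] rpy [-1.571e+00 -1.000e-03 -1.510e+00] F [-1.2 -0.1 -0.6] w 39.4
delta [ -1.6 135.4  -1.6] turn -0.002
```

```bash
python3 -m handwheel '[{"delta_pos":[-1,22,-1],"yaw":0},{"delta_pos":[-1,46,-1],"yaw":0},{"delta_pos":[-1,60,-1],"yaw":0},{"delta_pos":[-1,72,-1],"yaw":0},{"delta_pos":[-1,84,-1],"yaw":0},{"delta_pos":[-1,96,-1],"yaw":0},{"delta_pos":[-1,108,-1],"yaw":0},{"delta_pos":[-1,120,-1],"yaw":0},{"delta_pos":[-1,130,-1],"yaw":0},{"delta_pos":[-1,136,-1],"yaw":0},{"delta_pos":[-1,136,-1],"yaw":0},{"delta_pos":[-1,136,-1],"yaw":0}]'; python3 -m handwheel '[{"delta_pos":[0,0,0],"yaw":0},{"delta_pos":[0,0,0],"yaw":0},{"delta_pos":[0,0,0],"yaw":0},{"delta_pos":[0,0,0],"yaw":0},{"delta_pos":[0,0,0],"yaw":0},{"delta_pos":[0,0,0],"yaw":0},{"delta_pos":[0,0,0],"yaw":0},{"delta_pos":[0,0,0],"yaw":0},{"delta_pos":[0,0,0],"yaw":0},{"delta_pos":[0,0,0],"yaw":0},{"delta_pos":[0,0,0],"yaw":0},{"delta_pos":[0,0,0],"yaw":0}]' 0
python3 - <<'E'
from h import *
S=robot.snapshot("scene");crop(S,270,90,400,190,5,"pics/b11.png")
E
```

```text
time: 32.45
tool_pos: [0.4762, 0.3415, 0.0959]
ee_rot: [-1.575, -0.001, -1.508]
wrist_force: [-4.0, -0.0, -0.2]
width: 0.0396
time: 33.65
tool_pos: [0.4777, 0.3419, 0.0971]
ee_rot: [-1.571, -0.0, -1.508]
wrist_force: [-1.6, -0.4, 3.4]
width: 0.0941
```

View pics/b11.png

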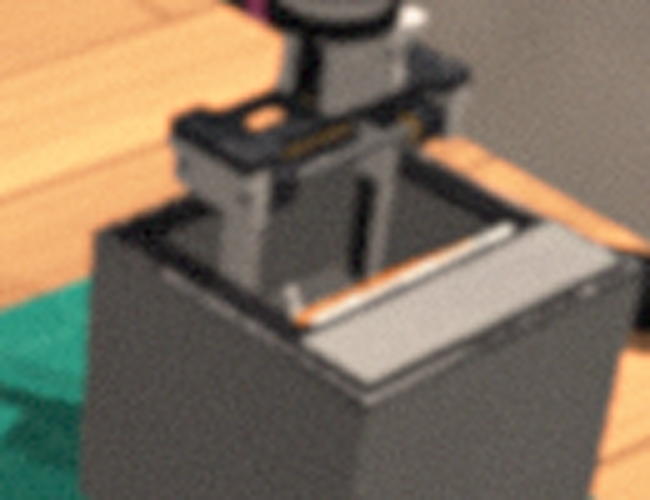

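```bash
python3 -m handwheel '[{"delta_pos":[0,-15,0],"yaw":0},{"delta_pos":[0,-40,0],"yaw":0},{"delta_pos":[0,-75,0],"yaw":0},{"delta_pos":[0,-115,0],"yaw":0},{"delta_pos":[0,-135,0],"yaw":0},{"delta_pos":[0,-135,0],"yaw":0},{"delta_pos":[0,-135,0],"yaw":0}]';python3 pads.py|grep -v cam
python3 - <<'E'
from h import *
S=robot.snapshot("scene");crop(S,190,90,400,250,3.5,"pics/b12.png")
T=robot.snapshot("top");cv2.imwrite("pics/t12.png",cv2.resize(T["image"][:,:,::-1],(800,600)))
E
python3 go.py 577.6 47.3 232 -1.611
```

```text
time: 34.4
tool_pos: [0.478, 0.3418, 0.2319]
ee_rot: [-1.57, -0.0, -1.508]
wrist_force: [0.6, 0.1, -0.5]
width: 0.0939
px [199.5 263. ] xy [336.2 190.6] size [52. 48.] yaw -1.566 area 179.6875 rgb [61. 46. 34.]
px [117.3 264.3] xy [331.  459.2] size [101.  50.] yaw -0.009 area 260.90625 rgb [ 46. 112.  97.]
px [250.5 247.5] xy [387.2  24.5] size [45. 45.] yaw -1.566 area 150.25 rgb [145. 110.  92.]
px [244.  189.5] xy [577.6  47.3] size [49. 72.] yaw 0.007 area 282.4375 rgb [110. 168. 163.]
px [282.7 122.1] xy [804.9 -80.7] size [53. 43.] yaw -0.455 area 151.09375 rgb [121.  74.  92.]
px [129.4  98.2] xy [885.9 436.9] size [ 51. 153.] yaw 0.207 area 359.875 rgb [ 42. 115. 106.]
t 34.55 pos [476.9 341.4 229.5] rpy [-1.574 -0.002 -1.508] F [-0.1 -1.  -0.5] w 94.4
delta [299.8  -2.2  82.1] turn 0.103
```

View pics/b12.png

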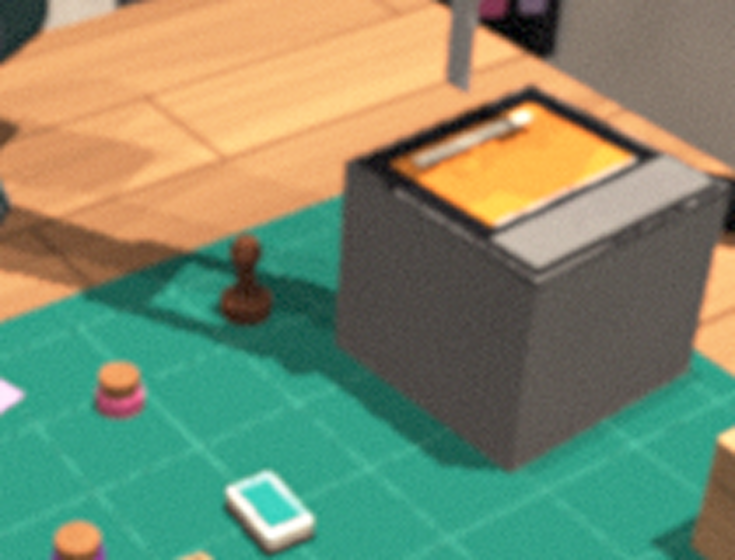

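View pics/t12.png

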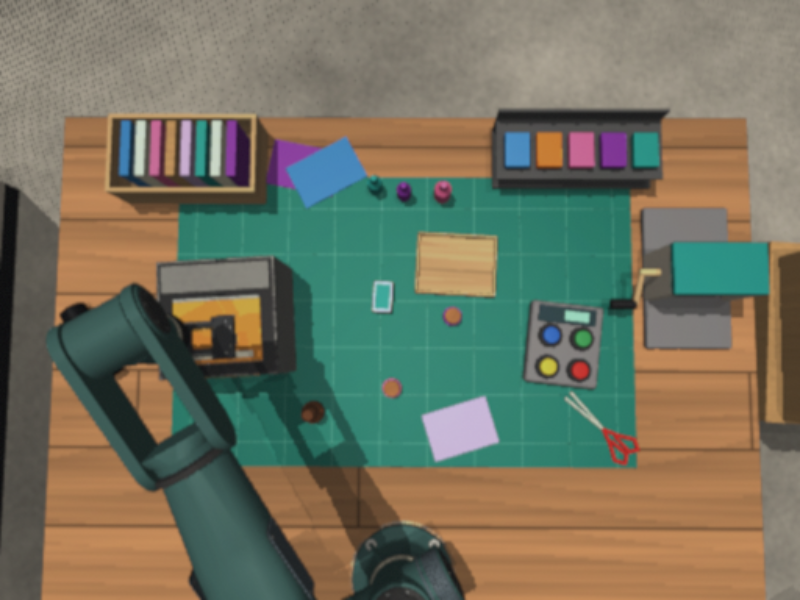

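All three dry pads are gone and the flap is shut. Next is the fresh pad at (382,296), yaw about -0.05.

```bash
python3 -m handwheel '[{"delta_pos":[18,0,5],"yaw":0.01},{"delta_pos":[50,0,14],"yaw":0.02},{"delta_pos":[94,0,26],"yaw":0.04},{"delta_pos":[140,10,38],"yaw":0.06},{"delta_pos":[184,30,50],"yaw":0.08},{"delta_pos":[224,60,62],"yaw":0.1},{"delta_pos":[260,100,72],"yaw":0.11},{"delta_pos":[285,140,79],"yaw":0.113},{"delta_pos":[299,170,82],"yaw":0.113},{"delta_pos":[300,180,82],"yaw":0.113},{"delta_pos":[300,180,82],"yaw":0.113},{"delta_pos":[300,180,82],"yaw":0.113}]';python3 go.py 577.6 47.3 -17 -1.621
```

```text
time: 35.75
tool_pos: [0.5789, 0.0487, 0.0533]
ee_rot: [-1.569, 0.0, -1.62]
wrist_force: [-0.3, 0.5, 1.2]
width: 0.0941
t 35.75 pos [578.9  48.7  53.3] rpy [-1.569  0.    -1.62 ] F [-0.3  0.5  1.2] w 94.1
delta [ 1.4 70.3 -1.3] turn 0.001
```

```bash
python3 -m handwheel '[{"delta_pos":[1,15,-1],"yaw":0},{"delta_pos":[1,35,-1],"yaw":0},{"delta_pos":[1,52,-1],"yaw":0},{"delta_pos":[1,62,-1],"yaw":0},{"delta_pos":[1,68,-1],"yaw":0},{"delta_pos":[1,70,-1],"yaw":0},{"delta_pos":[1,70,-1],"yaw":0}]'; python3 go.py 577.6 47.3 -17 -1.621
python3 - <<'E'
from h import *
S=robot.snapshot("scene");crop(S,190,160,320,290,5,"pics/f1.png")
E
```

```text
time: 36.45
tool_pos: [0.5777, 0.0468, -0.0174]
ee_rot: [-1.57, -0.0, -1.621]
wrist_force: [0.0, 0.3, -0.1]
width: 0.0938
t 36.45 pos [577.7  46.8 -17.4] rpy [-1.57  -0.    -1.621] F [ 0.   0.3 -0.1] w 93.8
delta [-0.5 -0.4 -0.1] turn 0.0
```

View pics/f1.png

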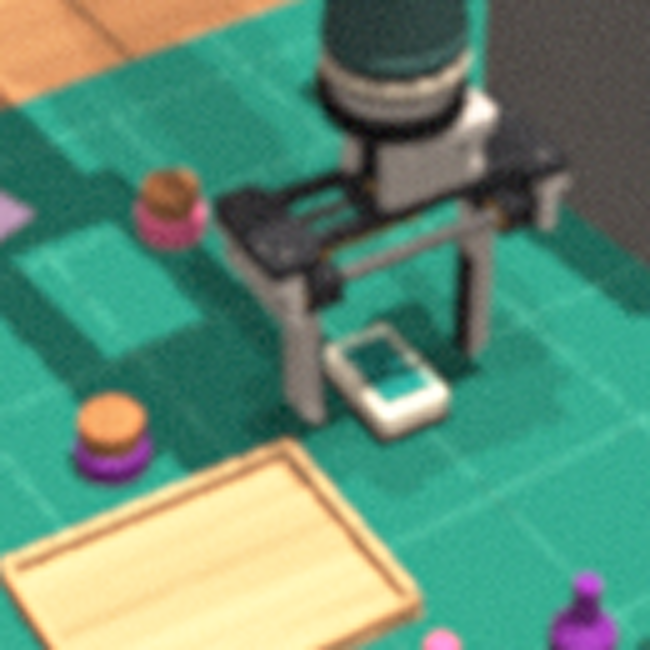

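The fingers straddle the fresh pad at (388,380), so I can grip.

```bash
python3 -m handwheel '[{"delta_pos":[0,0,0],"yaw":0},{"delta_pos":[0,0,0],"yaw":0},{"delta_pos":[0,0,0],"yaw":0},{"delta_pos":[0,0,0],"yaw":0},{"delta_pos":[0,0,0],"yaw":0},{"delta_pos":[0,0,0],"yaw":0},{"delta_pos":[0,0,0],"yaw":0},{"delta_pos":[0,0,0],"yaw":0},{"delta_pos":[0,0,0],"yaw":0},{"delta_pos":[0,0,0],"yaw":0}]' 255; python3 -m handwheel '[{"delta_pos":[0,-10,0],"yaw":0},{"delta_pos":[0,-35,0],"yaw":0},{"delta_pos":[0,-55,0],"yaw":0},{"delta_pos":[0,-60,0],"yaw":0},{"delta_pos":[0,-60,0],"yaw":0}]'; python3 go.py 648.4 -110.9 43 -1.611
```

```text
time: 37.5
tool_pos: [0.5772, 0.0466, -0.018]
ee_rot: [-1.571, -0.0, -1.621]
wrist_force: [-1.0, 0.2, 0.1]
width: 0.04
time: 38.0
tool_pos: [0.5782, 0.0468, 0.0435]
ee_rot: [-1.568, 0.0, -1.621]
wrist_force: [-0.1, -0.6, -0.8]
width: 0.0394
t 38.0 pos [578.2  46.8  43.5] rpy [-1.568  0.    -1.621] F [-0.1 -0.6 -0.8] w 39.4
delta [153.9   0.7  78.1] turn -0.01
```

```bash
python3 -m handwheel '[{"delta_pos":[12,0,6],"yaw":0},{"delta_pos":[35,0,18],"yaw":0},{"delta_pos":[67,0,34],"yaw":0},{"delta_pos":[100,0,51],"yaw":0},{"delta_pos":[130,0,66],"yaw":-0.01},{"delta_pos":[149,0,75],"yaw":-0.01},{"delta_pos":[154,0,78],"yaw":-0.01},{"delta_pos":[154,0,78],"yaw":-0.01},{"delta_pos":[154,0,78],"yaw":-0.01},{"delta_pos":[154,0,78],"yaw":-0.01}]'; python3 go.py 648.4 -110.9 -12 -1.611
python3 - <<'E'
from h import *
S=robot.snapshot("scene");crop(S,170,180,320,310,5,"pics/f2.png")
E
```

```text
time: 39.0
tool_pos: [0.6469, -0.1097, 0.0418]
ee_rot: [-1.572, 0.0, -1.61]
wrist_force: [-0.7, 0.9, -1.0]
width: 0.0396
t 39.0 pos [ 646.9 -109.7   41.8] rpy [-1.572  0.    -1.61 ] F [-0.7  0.9 -1. ] w 39.6
delta [ 1.2 53.8  1.6] turn 0.001
```

View pics/f2.png

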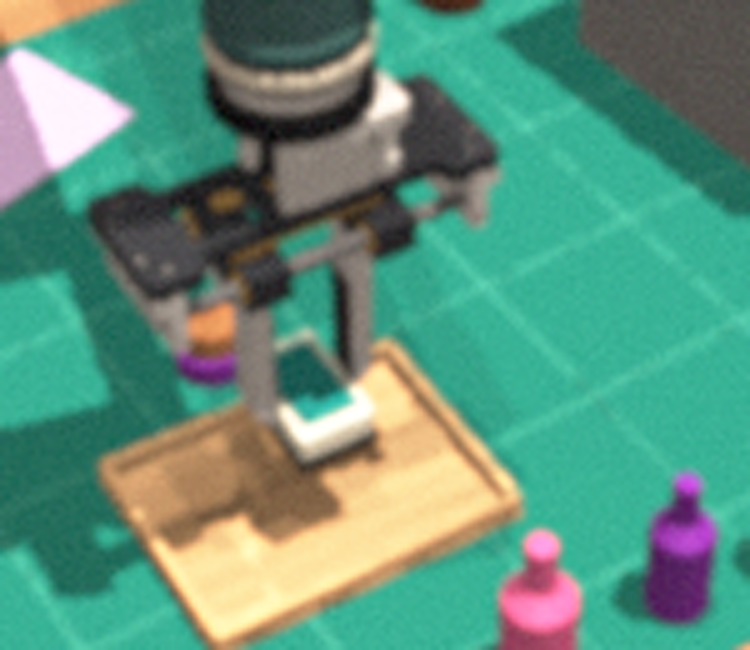

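The pad is held level at (325,410) above the tray. Lowering it.

```bash
python3 -m handwheel '[{"delta_pos":[0,12,0],"yaw":0},{"delta_pos":[0,28,0],"yaw":0},{"delta_pos":[0,40,0],"yaw":0},{"delta_pos":[0,47,0],"yaw":0},{"delta_pos":[0,50,0],"yaw":0},{"delta_pos":[0,52,0],"yaw":0},{"delta_pos":[0,53,0],"yaw":0},{"delta_pos":[0,53,0],"yaw":0}]'; python3 go.py 648.4 -110.9 -12
```

```text
time: 39.85
tool_pos: [0.6478, -0.1112, -0.0104]
ee_rot: [-1.57, -0.0, -1.611]
wrist_force: [-0.2, -0.5, -0.7]
width: 0.0396
t 39.85 pos [ 647.8 -111.2  -10.4] rpy [-1.57  -0.    -1.611] F [-0.2 -0.5 -0.7] w 39.6
delta [-0.3  1.6  0.6] turn
```

```bash
python3 -m handwheel '[{"delta_pos":[0,1,0],"yaw":0},{"delta_pos":[0,2,0],"yaw":0},{"delta_pos":[0,2,0],"yaw":0},{"delta_pos":[0,2,0],"yaw":0}]'
```

```text
time: 40.25
tool_pos: [0.6474, -0.111, -0.0128]
ee_rot: [-1.571, -0.0, -1.611]
wrist_force: [-0.2, 0.2, -0.3]
width: 0.0396
```

```bash
python3 -m handwheel '[{"delta_pos":[0,0,0],"yaw":0},{"delta_pos":[0,0,0],"yaw":0},{"delta_pos":[0,0,0],"yaw":0},{"delta_pos":[0,0,0],"yaw":0},{"delta_pos":[0,0,0],"yaw":0},{"delta_pos":[0,0,0],"yaw":0},{"delta_pos":[0,0,0],"yaw":0},{"delta_pos":[0,0,0],"yaw":0},{"delta_pos":[0,0,0],"yaw":0},{"delta_pos":[0,0,0],"yaw":0}]' 0;python3 -m handwheel '[{"delta_pos":[0,-15,0],"yaw":0},{"delta_pos":[0,-45,0],"yaw":0},{"delta_pos":[0,-80,0],"yaw":0},{"delta_pos":[0,-100,0],"yaw":0},{"delta_pos":[0,-100,0],"yaw":0},{"delta_pos":[0,-100,0],"yaw":0}]';  python3 go.py 490.4 -370 87 -1.611
```

```text
time: 41.25
tool_pos: [0.6474, -0.111, -0.0129]
ee_rot: [-1.571, -0.0, -1.611]
wrist_force: [-0.4, 0.4, 0.1]
width: 0.0937
time: 41.85
tool_pos: [0.6476, -0.1111, 0.0878]
ee_rot: [-1.569, -0.0, -1.611]
wrist_force: [-1.1, -0.6, -0.7]
width: 0.0939
t 41.85 pos [ 647.6 -111.1   87.8] rpy [-1.569 -0.    -1.611] F [-1.1 -0.6 -0.7] w 93.9
delta [ 265.     0.7 -146.7] turn -0.0
```

```bash
python3 -m handwheel '[{"delta_pos":[18,0,-10],"yaw":0},{"delta_pos":[50,0,-28],"yaw":0},{"delta_pos":[88,0,-49],"yaw":0},{"delta_pos":[128,0,-71],"yaw":0},{"delta_pos":[168,0,-93],"yaw":0},{"delta_pos":[205,0,-114],"yaw":0},{"delta_pos":[238,0,-132],"yaw":0},{"delta_pos":[258,0,-143],"yaw":0},{"delta_pos":[265,0,-147],"yaw":0},{"delta_pos":[265,0,-147],"yaw":0},{"delta_pos":[265,0,-147],"yaw":0},{"delta_pos":[265,0,-147],"yaw":0}]' 255; python3 go.py 490.4 -370 49
python3 - <<'E'
from h import *
S=robot.snapshot("scene");cv2.imwrite("pics/f3.png",cv2.resize(S["image"][:,:,::-1],(800,600)))
T=robot.snapshot("top");crop(T,190,120,400,260,3.8,"pics/t13.png")
E
```

```text
time: 43.05
tool_pos: [0.4906, -0.3685, 0.0867]
ee_rot: [-1.571, 0.001, -1.609]
wrist_force: [0.3, 0.5, 0.4]
width: 0.0018
t 43.05 pos [ 490.6 -368.5   86.7] rpy [-1.571e+00  1.000e-03 -1.609e+00] F [0.3 0.5 0.4] w 1.8
delta [ 1.6 37.7 -0.1] turn
```

View pics/f3.png

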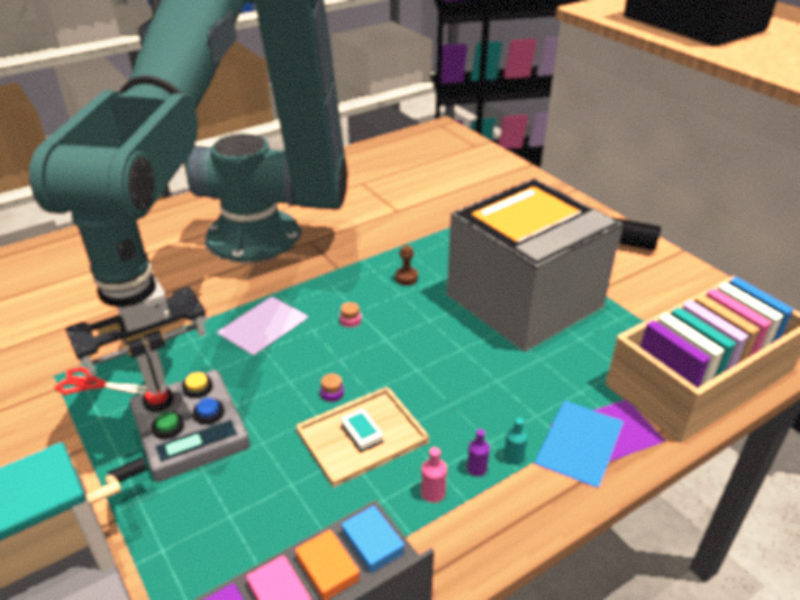

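View pics/t13.png

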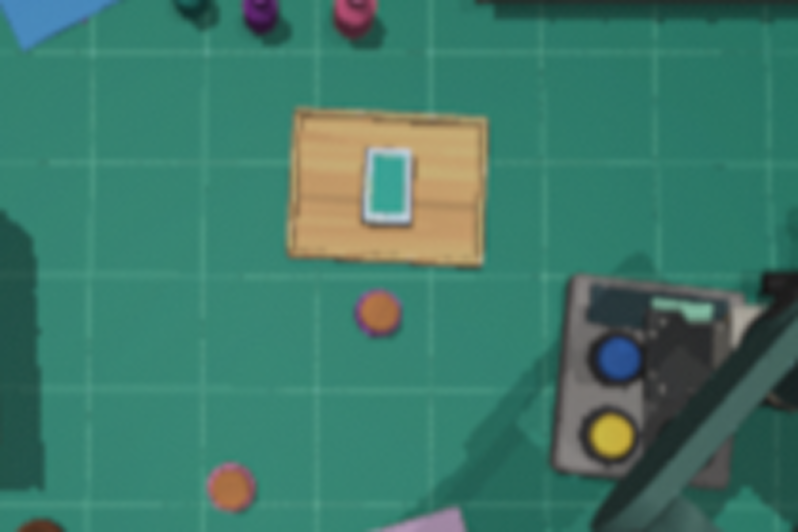

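The fresh pad lies felt up in the tray at (362,430), the flap is shut, and no brown pads are left on the table. I'll lower to just above the green key and check the alignment.

```bash
python3 -m handwheel '[{"delta_pos":[1,10,0],"yaw":0},{"delta_pos":[1,25,0],"yaw":0},{"delta_pos":[1,38,0],"yaw":0},{"delta_pos":[1,45,0],"yaw":0},{"delta_pos":[1,45,0],"yaw":0}]'; python3 go.py 490.4 -370 18
python3 - <<'E'
from h import *
S=robot.snapshot("scene");crop(S,60,200,180,300,6,"pics/k7.png")
E
```

```text
time: 43.65
tool_pos: [0.4886, -0.3698, 0.0394]
ee_rot: [-1.574, 0.003, -1.611]
wrist_force: [-0.4, 0.5, -0.2]
width: 0.0006
t 43.65 pos [ 488.6 -369.8   39.4] rpy [-1.574  0.003 -1.611] F [-0.4  0.5 -0.2] w 0.6
delta [ 0.2 21.4  1.9] turn
```

View pics/k7.png

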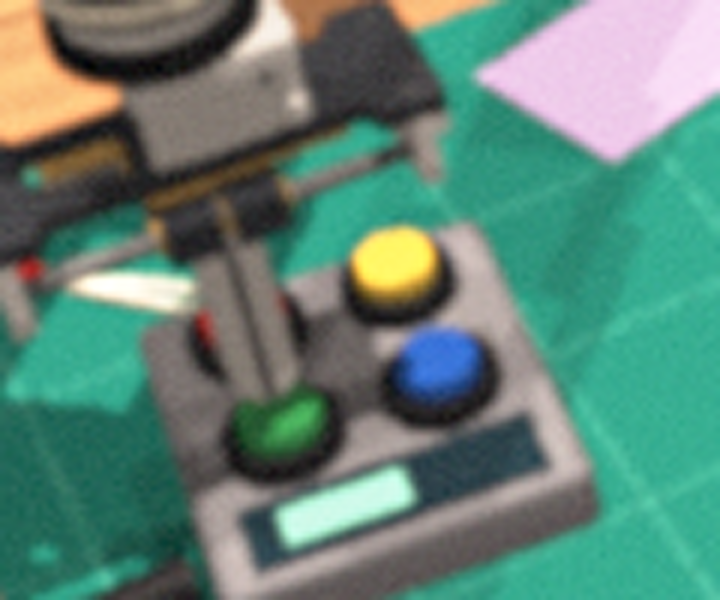

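The tip at (265,395) is directly above the green key at (283,425). Pressing.

```bash
python3 -m handwheel '[{"delta_pos":[0,8,1],"yaw":0},{"delta_pos":[0,13,1],"yaw":0},{"delta_pos":[0,16,1],"yaw":0},{"delta_pos":[0,18,1],"yaw":0},{"delta_pos":[0,20,1],"yaw":0},{"delta_pos":[0,22,1],"yaw":0},{"delta_pos":[0,23,1],"yaw":0},{"delta_pos":[0,23,1],"yaw":0},{"delta_pos":[0,23,1],"yaw":0}]'
```

```text
time: 44.6
tool_pos: [0.4908, -0.3709, 0.0195]
ee_rot: [-1.571, -0.0, -1.611]
wrist_force: [-1.4, 2.3, 4.4]
width: 0.0003
```

```bash
python3 -m handwheel '[{"delta_pos":[0,1,0],"yaw":0},{"delta_pos":[0,2,0],"yaw":0},{"delta_pos":[0,2,0],"yaw":0},{"delta_pos":[0,2,0],"yaw":0}]'; python3 -m handwheel '[{"delta_pos":[0,-10,0],"yaw":0},{"delta_pos":[0,-30,0],"yaw":0},{"delta_pos":[0,-60,0],"yaw":0},{"delta_pos":[0,-100,0],"yaw":0},{"delta_pos":[0,-120,0],"yaw":0},{"delta_pos":[0,-120,0],"yaw":0},{"delta_pos":[0,-120,0],"yaw":0},{"delta_pos":[0,-120,0],"yaw":0}]'
python3 - <<'E'
from h import *
S=robot.snapshot("scene");cv2.imwrite("pics/f4.png",cv2.resize(S["image"][:,:,::-1],(800,600)))
print(robot.get_obs()["wrist_force"])
E
```

```text
time: 45.0
tool_pos: [0.4909, -0.371, 0.0193]
ee_rot: [-1.57, -0.001, -1.611]
wrist_force: [-4.2, 4.0, 10.8]
width: 0.0006
time: 45.8
tool_pos: [0.49, -0.3702, 0.1343]
ee_rot: [-1.574, 0.003, -1.611]
wrist_force: [0.2, -0.3, 0.8]
width: 0.0004
[-0.03043952  0.51582719 -0.19096419]
```

View pics/f4.png

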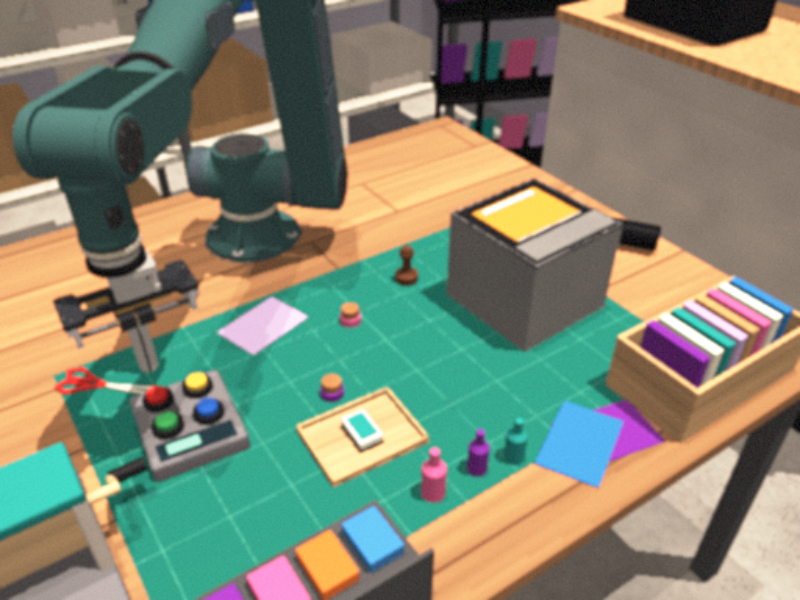

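In the last picture everything is in place: flap shut at (530,215), fresh pad at (362,430), keys up, bystanders where they were, and the arm touching nothing. Handing in.

```bash
python3 -c "
from bench import robot
print(robot.close_job())"
```

```text
the job is handed in; nothing more can be done
None
```

The job is done and handed in at about 46 s, with no verdict reported. I did it in this order:
1. Pressed the blue key, then the yellow key, each down to its stop.
2. Pushed all three dry pads present through the flap. Each was let go about 75 mm down, with the fingers still holding the flap open.
3. Set the fresh pad felt side up in the tray.
4. Pressed the green key to its stop.

**Last checks:**
- **Table and bin:** no brown pads are left on the table. The flap is shut with nothing on it.
- **Fresh pad:** it lies flat in the middle of the tray.
- **Keys and bystanders:** all keys are up, and the bottles, daubers and stamp stand where they did. I never went down on the red key.
- **Robot:** the arm ended clear of everything, with the wrist force near zero.

**What disagreed:** the reported tool position was about 21 mm lower than the real fingertips. My first try at the blue key stopped short for that reason and pressed nothing. I found the difference from the pictures and by touching the key, then allowed for it in every later move.

**Not seen directly:** I could not look inside the bin. That the pads are in it rests on each one dropping out of view and the flap closing fully afterwards. I had no key readings either, so I judged each press by the wrist force, which reached 8 to 13 N once a key hit its stop.

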